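# Close a filter canister with a cam-arm coupling

### The arm

A 6-joint arm with a two-finger parallel gripper is mounted at the origin on a cart in front of the work surface, level with it; the furniture and walls round the work are solid. World frame = base frame: x ahead of the robot, y to its left, z up, the work surface at z = 0. Lengths are in mm, angles in rad, forces in N, time in s.
With the tool pointing down it reaches from about 350 to 875 mm from the base axis. Payload 4.2 kg.
Tool frame: the origin (TCP) lies midway between the tips of the shut fingers; the grasp point (between the pads) lies 19 mm behind it; z points along the fingers, y is the direction in which the jaws open and shut (so a half turn about z gives the same grasp; the last joint's range is limited). The gripper opens to 85 mm and grips with 20 to 120 N. Pads are 22 mm wide; open, the fingers measure 114 mm over their backs; the gripper's body (76 mm by 85 mm) begins 54 mm behind the grasp point. The pads swing forward as they close: fully open they stand 13 mm farther back than shut.
Start: joints at [-1.031, 0.385, 0.008, 0, -1.194, -0.259], TCP at [173.219, -600.495, 231.312] pointing down, gripper open.
Joint ranges: [-3.14, 3.14], [-1.21, 2.06], [-1.07, 1.41], [-3.16, 2.05], [-2.99, -0.16], [-3.1, 3.1]. Speed limits (rad/s): [2.79, 2.79, 3.14, 3.14, 3.14, 3.14].

### API

Orientations are given as a unit quaternion [x, y, z, w].
In Python, from bench import read_state, get_image, job_done, search_frame, regions_of gives the robot as it stands.
- The arm moves only by the tool servo_tool, never from a script. Its arguments are lists of equal length, an entry for each row: "turn": the turn, a rotation vector about the world's x, y, z in rad, a list of three; "dp": the shift along the world's x, y, z in m, a list of three; "fingers": the finger opening in m, from 0 to 0.0854. In form: {"turn": [[rx, ry, rz], ...], "dp": [[tx, ty, tz], ...], "fingers": [fingers, ...]}. A call has exactly 5 rows; each row shifts and turns the pose as measured when the row begins; what a row does not reach is not made up. A row lasts 1/8 s, in which the tool goes at most 62.5 mm and 10.7 degrees, less where a joint would pass 70% of its speed; a pose out of reach is approached as far as the arm can. A call is refused whole if a number of a shift passes 0.0625 or a number of a turn 0.188, either way. A call with a gripper value outside its range is refused whole. The fingers move at their own pace and stop on an object; the grip force is fixed at half the most. Time passes only in rows, so rows that do not move let the fingers close, or fill a call up. It gives the time, the measured TCP pose, the force and the opening at its end, in the units of the state.
- read_state(): the state, without advancing time (a new reading comes with each control period).
- get_image(name): name is "scene" or "side" or "wrist"; returns a dict with "img" (400x640x3 uint8, red, green, blue), "vfov" (degrees; the focal length in pixels is half the picture's height over the tangent of half this angle, whatever the lens; pixels are square), "cx", "cy" (the principal point, pixels), "world_from_camera" (4x4, takes a point from camera to world coordinates); the wrist camera has in their place "mount" (4x4, takes a point from camera to tool coordinates, whose origin is the TCP and whose axes are the flange's). Camera axes: x right, y down, z forward; pixel columns grow to the right and rows downward; lengths in mm; the calibration is good to about 2 mm. A picture is of the moment at which its call begins: read the wrist's pose just before it. There is no depth.
- job_done(): hands the job in, once; it reports no verdict.
Trained networks look in the newest picture that a camera, given by its name, has taken for a name from the list of things; names that differ only in an ending like _2 or _b are one class to them, and where a whole thing is asked for, a point or a joint stands for the part that bears it (a point fixed in the world has none). Each returns a list of dicts, best first, with "score" (0 to 1); they miss things now and then, are a little off and sometimes report something else, mostly with a low value. They report only what shows in the picture. A call takes as long as a camera call.
- search_frame(query, camera): "box" ([left, top, width, height] in pixels, round what is visible of it).
- regions_of(query, camera): "region" (400x640 bool, what is visible of it) and "box" ([left, top, width, height] in pixels, round what is visible of it).
The state is a dict: "clock": time; "joints": joint angles; "joint_vel": joint speeds; "joint_efforts": joint torques, N m; "position": TCP position; "ee_rot": TCP orientation; "contact_force": force on the tool from outside, world axes, zero at the start; "wrist_torque": the same for the moment, N m; "gripper_width": finger opening in mm.
Only numpy, scipy, OpenCV 4.12 (cv2) and the standard library are available. Lean on these libraries where they do the work, as an engineer would, in place of code of your own. Each camera call takes 0.05 s, during which the arm holds its last target. There are 200 camera calls.

### The job

Close the filter canister: set the loose cam-arm coupling, mouth down, over the grooved adaptor on top of the canister and push it fully home with both arms still raised. Then lock it by swinging the two cam arms down one after the other until each is fully down against its stop. Let go and leave the other things on the bench where they are.

Things in the scene. Friction and masses are not known exactly. Their poses are not given: they have to be found in the camera images.
- canister: Squat steel filter canister, fixed; 132 mm foot, 116 mm body up to 50 mm, 38 mm neck, 54 mm flange at 90-100 mm, then the grooved adaptor: 48 mm barrel, 37 mm groove all round at 112-136 mm, 48 mm land up to the chamfered top at 152 mm. A rubber seal 143 mm up grips the coupling. Drain plug low on its -x side. Origin: centre of its underside, z up. Stands left or right of the coupling
- adaptor_top (a point): Centre of the adaptor's top, 152 mm above the canister's underside. Pushed fully home, the coupling's inner roof rests on it and the coupling's origin is 40 mm below it; any yaw will do. The seal stops the rim about 30 mm before home, where the coupling would rest by its weight; push past it (5 to 20 N), then it slides on with light drag
- coupling: Loose aluminium coupling, about 0.5 kg, standing on the bench mouth down. Round skirt 65 mm in diameter, inside 50.4 mm and 40 mm deep; closed top at 49 mm; on it a flat-sided grip block 28 mm (along x) by 40 mm (along y) up to 82 mm. Cam arms stand out at +y and -y. Origin: centre of the mouth's rim (underside), z up
- coupling_grip (a point): centre of the grip block, 66 mm above the coupling's origin; x and y as the coupling's
- cam_a (a joint): Cam arm on the coupling's +y side, rad: 0 = straight out level, negative = raised, grows as it swings down; -0.6 to 1.1 (fully down, 63 degrees below level, at the stop). Stiff hinge (0.06 N m), stays where it is left. With the coupling home its cam lobe enters the groove as it goes down
- cam_b (a joint): the same for the arm on the coupling's -y side
- cam_a_pivot (a point): hinge axis of arm a (parallel to the coupling's x), 36 mm to +y of the coupling's axis and 19 mm above its origin
- cam_b_pivot (a point): hinge axis of arm b, 36 mm to -y, otherwise the same
- cam_a_tip (a point): centre of the flat paddle (24 x 22 x 9 mm) at the end of steel arm a, 60 mm from its hinge axis; the arm ends at 71 mm and is 16 mm wide and 8 mm thick before the paddle
- cam_b_tip (a point): the same for arm b
- blue_marker: bystander: marker, 135 x 13 x 15 mm, lying
- black_marker: bystander: marker, 135 x 13 x 15 mm, lying
- white_tape: bystander: tape roll, 72 mm across, 19 mm high
- green_tape: bystander: tape roll, 84 mm across, 24 mm high
- wash_bottle: bystander: white-capped bottle, 54 mm in diameter, 115 mm high
- agar_dish: bystander: covered dish, 64 mm across, 14 mm high

How it is judged (in metres and radians):
On the way, in this order (a step that is already met when the one before it is completed fails the run):
1. the coupling is pushed home on the adaptor, both arms still raised or level (z of coupling in the frame of canister below 0.115 m and horizontal distance between coupling and canister below 0.004 m and angle between coupling's own z axis and vertical below 0.08 rad and value of joint each of cam_a, cam_b below 0.6 rad), for 0.2 s.
2. one arm is fully down while the other is still up (((value of joint cam_a above 0.97 rad and value of joint cam_b below 0.6 rad) or (value of joint cam_b above 0.97 rad and value of joint cam_a below 0.6 rad))), for 0.1 s.
At the end, for the whole second after the job is handed in: The coupling sits home on the adaptor (origin within 3 mm of its seated height of 112 mm, within 4 mm of the adaptor's axis, tilted less than 0.08 rad) and at rest, and both cam arms are down beyond 0.97 rad (stop at 1.1) (z of coupling in the frame of canister between 0.108 and 0.115 m and horizontal distance between coupling and canister below 0.004 m and angle between coupling's own z axis and vertical below 0.08 rad and value of joint each of cam_a, cam_b above 0.97 rad and linear speed of coupling below 0.02 m/s); the robot touches nothing.
It fails at once if a bystander is pushed more than 30 mm away (distance of any of blue_marker, black_marker, white_tape, green_tape, wash_bottle, agar_dish from where it was at the start of the episode above 0.03 m).
It fails at once if the wash bottle is knocked over (angle between wash_bottle's own z axis and vertical above 0.5 rad).
It also fails if it takes over 72 s, if anything falls off the work surface, if the arm or the gripper's body presses on something with over 40 N, if the wrist force passes 120 N, or if a joint passes its speed limit or range.

## Working session

There is one attempt and no reset: what is moved stays moved. The work goes in short steps, Python scripts to look and compute and a tool call to move; the robot and the scene stay as the last step left them, time stands still between calls to the robot, and variables do not carry over. Pictures are saved under pics/ and viewed, about 8 in all and at most 12, crops included, and the job is handed in when it is done.

Besides the shell and the picture viewer there is one more tool, called after "Call:" as a command line: name --argument value ..., lists and objects as JSON in quotes. servo_tool: Moves the arm, as the interface text tells. Its arguments: {"type":"object","properties":{"turn":{"type":"array","items":{"type":"array","items":{"type":"number"}}},"dp":{"type":"array","items":{"type":"array","items":{"type":"number"}}},"fingers":{"type":"array","items":{"type":"number"}}},"required":["turn","dp","fingers"]}

```bash
mkdir -p pics; cat > h.py <<'E'
import numpy as np, cv2
from bench import *
def K(im):
    f=200/np.tan(np.radians(im["vfov"])/2); return f,im["cx"],im["cy"]
def ray(im,u,v):
    f,cx,cy=K(im); T=np.array(im["world_from_camera"]); d=T[:3,:3]@np.array([(u-cx)/f,(v-cy)/f,1]); return T[:3,3],d
def onz(im,u,v,z):
    o,d=ray(im,u,v); return o+d*(z-o[2])/d[2]
def proj(im,p):
    f,cx,cy=K(im); T=np.linalg.inv(np.array(im["world_from_camera"])); q=T[:3,:3]@np.array(p)+T[:3,3]; return q[0]/q[2]*f+cx,q[1]/q[2]*f+cy
def save(n,img): cv2.imwrite("pics/"+n+".png",cv2.cvtColor(img,cv2.COLOR_RGB2BGR))
def wristcam():
    from scipy.spatial.transform import Rotation as R
    s=read_state(); im=get_image("wrist"); T=np.eye(4); T[:3,:3]=R.from_quat(s["ee_rot"]).as_matrix(); T[:3,3]=s["position"]
    im["world_from_camera"]=T@np.array(im["mount"]); return im
E
python3 - <<'E'
from h import *
s=read_state(); print(s)
ims=[]
for c in("scene","side"):
    im=get_image(c); print(c,im["vfov"],im["cx"],im["cy"],np.round(im["world_from_camera"],3).tolist()); ims.append(im["img"])
    for q in("canister","coupling","cam_a","wash_bottle","coupling_grip","white_tape","green_tape","agar_dish","blue_marker"):
        r=search_frame(q,c); print(q,[(np.round(x["box"],1).tolist(),round(x["score"],2)) for x in r[:3]])
save("a1",ims[0]);save("a2",ims[1])
E
```

```text
{'clock': 0.0, 'joints': array([-1.03139178e+00,  3.85541713e-01,  6.59045847e-03, -4.95026253e-04,
       -1.19401194e+00, -2.58566366e-01]), 'joint_vel': array([-0.00121269,  0.00131057,  0.00020637,  0.00087461,  0.00015054,
       -0.00048999]), 'joint_efforts': array([-7.50273239e-05, -3.92287409e+01,  1.88397914e+01,  4.18631360e+00,
       -4.64227822e-03, -3.40176463e-06]), 'position': array([ 173.0501177 , -599.93650008,  230.21730562]), 'ee_rot': array([-1.39867586e-01,  9.90169597e-01,  1.08770954e-03, -2.08914568e-04]), 'contact_force': array([ 1.14309668, -0.0489907 ,  0.24622295]), 'wrist_torque': array([-0.08244899,  0.01160212,  0.00103552]), 'gripper_width': 85.2689119291863}
scene 56.504901648643894 321.645662133831 197.2470893494139 [[-0.507, -0.669, 0.544, 72.758], [-0.862, 0.389, -0.325, 322.464], [0.006, -0.634, -0.774, 782.293], [0.0, 0.0, 0.0, 1.0]]
canister [([278.2, 176.6, 29.0, 22.6], 0.71), ([252.8, 213.7, 55.5, 68.8], 0.69)]
coupling [([352.5, 186.4, 69.3, 36.1], 0.68), ([434.4, 213.0, 18.2, 45.8], 0.58)]
cam_a [([398.6, 184.3, 22.0, 15.2], 0.65), ([351.2
[... 554 characters left out ...]
6], [-0.531, 0.553, -0.642, 667.405], [-0.007, -0.761, -0.649, 761.371], [0.0, 0.0, 0.0, 1.0]]
canister [([258.3, 219.6, 62.4, 79.1], 0.79)]
coupling [([338.5, 169.9, 34.9, 46.3], 0.94)]
cam_a [([336.5, 202.0, 16.9, 13.7], 0.56), ([369.1, 172.0, 9.6, 16.5], 0.51), ([208.6, 199.1, 29.1, 44.6], 0.24)]
wash_bottle [([210.6, 199.2, 24.4, 45.3], 0.74)]
coupling_grip [([338.2, 172.7, 43.1, 43.7], 0.68)]
white_tape [([244.9, 203.6, 28.9, 18.5], 0.75)]
green_tape [([291.5, 156.0, 28.3, 18.9], 0.84), ([301.4, 226.1, 43.9, 20.4], 0.61)]
agar_dish [([358.4, 241.5, 27.9, 27.8], 0.69)]
blue_marker [([261.7, 217.3, 55.5, 80.8], 0.69), ([301.2, 223.7, 44.7, 27.3], 0.61), ([337.6, 167.0, 41.3, 49.9], 0.24)]
```

```bash
python3 - <<'E'
import cv2,numpy as np
a=cv2.imread("pics/a1.png")[130:300,210:480];b=cv2.imread("pics/a2.png")[130:320,190:460]
o=np.vstack([cv2.resize(a,None,fx=2,fy=1.6*1.25,interpolation=2),cv2.resize(b,None,fx=2,fy=2)])[:, :]
a=cv2.resize(a,(540,340));b=cv2.resize(b,(540,380))
o=np.hstack([a[:,:],cv2.resize(b,(540,340))]) if 0 else np.vstack([cv2.resize(a,(440,277)),cv2.resize(b,(440,310))])
cv2.imwrite("pics/v1.png",o)
E
python3 - <<'E'
import sys;sys.path.insert(0,'.')
from h import *
S=get_image("scene");D=get_image("side")
# rough: positions from ground-level centres
for n,im,u,v,z in [("coup",S,386,204,35),("coup",D,356,193,35),("can",S,280,248,75),("can",D,289,259,75),("bottle",S,253,188,57),("bottle",D,223,222,57),("white",S,293,186,10),("green",S,359,157,12),("dish",S,369,267,7),("bm",S,332,232,8),("blk",S,443,236,8)]:
    print(n,onz(im,u,v,z).round())
E
```

```text
coup [ 496. -122.   35.]
coup [ 500. -126.   35.]
can [491. 179.  75.]
can [498. 185.  75.]
bottle [698. 155.  57.]
bottle [707. 159.  57.]
white [690.  46.  10.]
green [ 691. -173.   12.]
dish [381.   8.   7.]
bm [507.  32.   8.]
blk [ 359. -200.    8.]
```

View pics/v1.png

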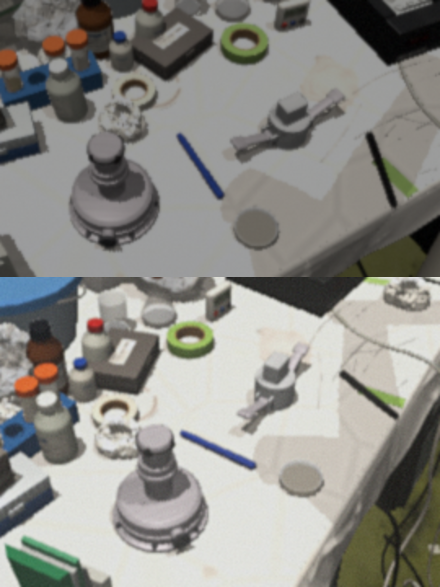

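Left in both pictures is the canister; the coupling is to its right with raised arms (scene tips at about (359,220) and (412,191)). I'll move to look from above.

```bash
python3 - <<'E'
from h import *
from scipy.spatial.transform import Rotation as R
S=get_image("scene")
a=onz(S,359,219.6,53);b=onz(S,412.5,191,53);print(a,b,(a+b)/2,np.degrees(np.arctan2(*(a-b)[1::-1])))
print(R.from_quat(read_state()["ee_rot"]).as_matrix().round(3))
w=get_image("wrist");print(np.round(w["mount"],2).tolist(),w["vfov"])
E
```

```text
[480.07417397 -26.25017126  53.        ] [ 486.03901747 -196.18939075   53.        ] [ 483.05659572 -111.219781     53.        ] 92.01024879879299
[[-0.961 -0.277 -0.   ]
 [-0.277  0.961  0.   ]
 [-0.     0.    -1.   ]]
[[-0.0, -0.96, -0.29, 74.32], [1.0, -0.0, 0.0, -0.3], [-0.0, -0.29, 0.96, -143.49], [0.0, 0.0, 0.0, 1.0]] 65.63512788330172
```

Call:
servo_tool --turn '[[0,0,0],[0,0,0],[0,0,0],[0,0,0],[0,0,0]]' --dp '[[0.033,0.05,0.01],[0.033,0.05,0.01],[0.033,0.05,0.01],[0.033,0.05,0.01],[0.033,0.05,0.01]]' --fingers '[0.085,0.085,0.085,0.085,0.085]'

```text
clock: 1.82
position: [339.7, -346.1, 280.6]
ee_rot: [-0.136, 0.991, 0.001, -0.0]
contact_force: [1.5, -0.4, 0.3]
gripper_width: 85.0
```

Call:
servo_tool --turn '[[0,0,0.18],[0,0,0.18],[0,0,0.18],[0,0,0.18],[0,0,0.18]]' --dp '[[0.031,0.045,0],[0.031,0.045,0],[0.031,0.045,0],[0.031,0.045,0],[0.031,0.045,0]]' --fingers '[0.085,0.085,0.085,0.085,0.085]'

```text
clock: 2.45
position: [499.2, -112.6, 284.0]
ee_rot: [-0.566, 0.824, -0.001, 0.003]
contact_force: [1.1, -1.1, 1.0]
gripper_width: 84.7
```

Call:
servo_tool --turn '[[0,0,0.18],[0,0,0.18],[0,0,0.05],[0,0,0.0],[0,0,0]]' --dp '[[0,0,0],[0,0,0],[0,0,0],[0,0,0],[0,0,0]]' --fingers '[0.085,0.085,0.085,0.085,0.085]'

```text
clock: 3.08
position: [501.4, -108.4, 283.8]
ee_rot: [0.728, -0.685, 0.001, -0.003]
contact_force: [0.1, 0.7, 0.4]
gripper_width: 85.2
```

```bash
python3 - <<'E'
from h import *
s=read_state();print(s["joints"].round(2),s["position"])
im=wristcam();save("w1",im["img"])
for q in("coupling","coupling_grip","cam_a_tip"):
    for r in regions_of(q,"wrist")[:3]:
        m=cv2.moments(r["region"].astype(np.uint8));c=m["m10"]/m["m00"],m["m01"]/m["m00"]
        print(q,r["box"],round(r["score"],2),np.round(c),[onz(im,*c,z).round(1) for z in(53,82)])
E
```

```text
[ 0.1   0.15 -0.17 -0.   -1.24 -0.04] [ 501.42557271 -108.3513975   283.8389321 ]
coupling [301.8, 66.6, 54.9, 164.3] 0.86 [328. 149.] [array([ 491.4, -135.4,   53. ]), array([ 492.4, -139. ,   82. ])]
coupling [262.8, 298.7, 77.2, 59.3] 0.49 [302. 326.] [array([510.9, 120.3,  53. ]), array([510.4,  96.8,  82. ])]
coupling_grip [302.9, 68.5, 50.8, 164.1] 0.58 [328. 149.] [array([ 491.5, -134.9,   53. ]), array([ 492.5, -138.6,   82. ])]
cam_a_tip [313.2, 181.7, 18.4, 53.6] 0.67 [323. 209.] [array([492.7, -58.8,  53. ]), array([493.6, -68.4,  82. ])]
```

View pics/w1.png

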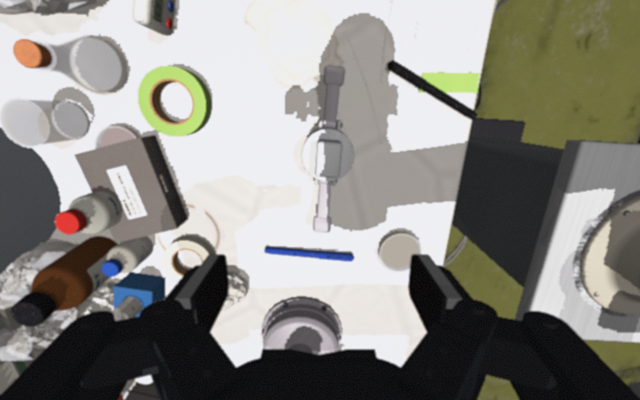

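```bash
cat > seg.py <<'E'
from h import *
E
python3 - <<'E'
from h import *
S=wristcam()
g=cv2.cvtColor(S["img"],cv2.COLOR_RGB2BGR)
cv2.imwrite("pics/w1c.png",cv2.resize(g[55:245,250:410],None,fx=3.1,fy=3.1,interpolation=cv2.INTER_CUBIC))
for n,u,v,z in [("blk",329,157,82),("tipb",334,76,53),("tipa",322,220,53),("skirt",327,153,45),("can",300,322,152)]: print(n,onz(S,u,v,z).round(1))
E
```

```text
blk [ 490.6 -129.8   82. ]
tipb [ 490.4 -216.6   53. ]
tipa [492.7 -43.9  53. ]
skirt [ 492.  -128.9   45. ]
can [511.5  34.9 152. ]
```

View pics/w1c.png

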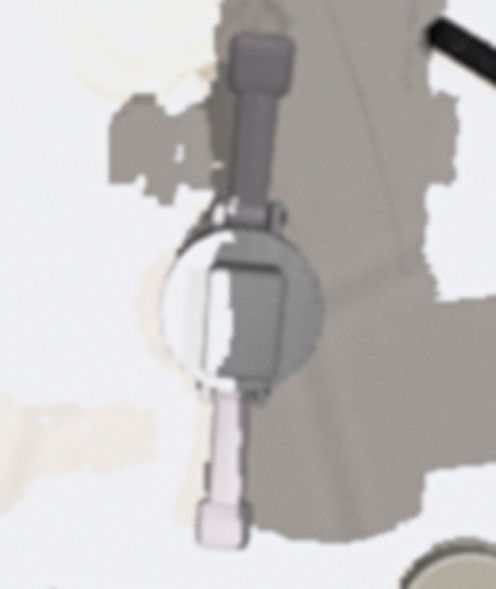

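Call:
servo_tool --turn '[[0,0,-0.04],[0,0,-0.035],[0,0,0],[0,0,0],[0,0,0]]' --dp '[[-0.005,-0.01,-0.05],[-0.005,-0.01,-0.05],[0,0,-0.05],[0,0,-0.015],[0,0,0]]' --fingers '[0.085,0.085,0.085,0.085,0.085]'

```text
clock: 3.95
position: [491.8, -129.4, 116.1]
ee_rot: [-0.701, 0.713, -0.003, 0.005]
contact_force: [0.9, 0.3, 1.3]
gripper_width: 85.2
```

```bash
python3 - <<'E'
from h import *
s=read_state();print(s["position"],s["ee_rot"])
S=wristcam();save("w2",S["img"])
for r in regions_of("coupling","wrist")[:2]: print(r["box"],r["score"])
print([np.round(proj(S,p)) for p in [(491.5,-129,82),(491.5-14,-149,82),(491.5+14,-109,82)]])
E
```

```text
[ 491.77957069 -129.44133834  116.06706534] [-0.70085432  0.71328076 -0.0028856   0.00504418]
[274.7, 67.0, 90.1, 266.9] 0.76
[array([318., 234.]), array([340., 202.]), array([296., 263.])]
```

View pics/w2.png

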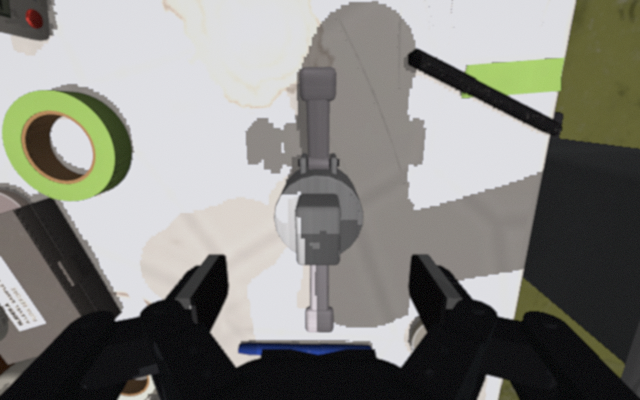

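Call:
servo_tool --turn '[[0,0,0],[0,0,0],[0,0,0],[0,0,0],[0,0,0]]' --dp '[[0,0,-0.035],[0,0,-0.025],[0,0,-0.004],[0,0,0],[0,0,0]]' --fingers '[0.085,0.085,0.085,0.06,0.02]'

```text
clock: 4.68
position: [499.5, -129.2, 59.9]
ee_rot: [-0.702, 0.712, -0.01, 0.012]
contact_force: [-0.0, -0.6, 0.2]
gripper_width: 51.1
```

Call:
servo_tool --turn '[[0,0,0],[0,0,0],[0,0,0],[0,0,0],[0,0,0]]' --dp '[[0,0,0],[0,0,0],[0,0,0],[0,0,0],[0,0,0]]' --fingers '[0.02,0.02,0.02,0.02,0.02]'

```text
clock: 5.3
position: [497.8, -129.2, 60.4]
ee_rot: [-0.701, 0.713, -0.009, 0.012]
contact_force: [-0.7, -0.8, -1.1]
gripper_width: 27.1
```

Call:
servo_tool --turn '[[0,0,0],[0,0,0],[0,0,0],[0,0.03,0],[0,0,0]]' --dp '[[0,0,0],[0,0,0],[0,0,0],[-0.006,0,0],[0,0,0]]' --fingers '[0.055,0.055,0.055,0.055,0.055]'

```text
clock: 5.92
position: [493.7, -129.2, 61.7]
ee_rot: [-0.702, 0.712, 0.0, 0.002]
contact_force: [-0.9, 0.1, 0.6]
gripper_width: 55.0
```

```bash
python3 - <<'E'
from h import *
s=read_state();print(s)
S=wristcam();save("w3",S["img"])
E
```

```text
{'clock': 5.925, 'joints': array([ 0.06092389,  0.38880765, -0.48546483, -0.00388802, -0.6942283 ,
       -0.07320229]), 'joint_vel': array([ 0.00387609, -0.00195497, -0.00223158,  0.00105105, -0.00030745,
       -0.00065912]), 'joint_efforts': array([-7.96901848e-03, -3.35473287e+01,  1.30052546e+01,  2.87850380e+00,
       -4.96852433e-02,  3.21724510e-03]), 'position': array([ 493.74585216, -129.2357146 ,   61.68688182]), 'ee_rot': array([-7.01688711e-01,  7.12481638e-01,  1.82337369e-04,  1.68384804e-03]), 'contact_force': array([-0.92228723,  0.10339071,  0.55630933]), 'wrist_torque': array([0.03399611, 0.03976512, 0.02101988]), 'gripper_width': 54.950047046928724}
```

View pics/w3.png

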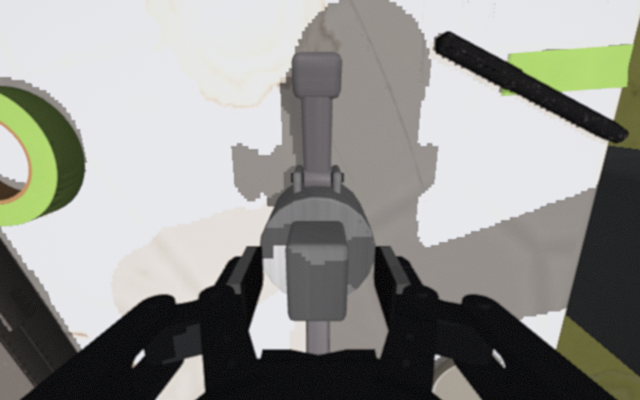

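Call:
servo_tool --turn '[[0,0,0],[0,0,0],[0,0,0],[0,0,0],[0,0,0]]' --dp '[[-0.001,0,-0.009],[0,0,0],[0,0,0],[0,0,0],[0,0,0]]' --fingers '[0.055,0.055,0.055,0.055,0.055]'

```text
clock: 6.6
position: [492.4, -129.3, 51.7]
ee_rot: [-0.702, 0.713, 0.0, 0.002]
contact_force: [0.0, -0.5, 0.9]
gripper_width: 55.1
```

Call:
servo_tool --turn '[[0,0,0],[0,0,0],[0,0,0],[0,0,0],[0,0,0]]' --dp '[[0,0,0],[0,0,0],[0,0,0],[0,0,0],[0,0,0]]' --fingers '[0.02,0.02,0.02,0.02,0.02]'

```text
clock: 7.22
position: [493.6, -129.3, 52.3]
ee_rot: [-0.702, 0.712, -0.001, 0.002]
contact_force: [0.6, 0.1, 0.8]
gripper_width: 27.2
```

Call:
servo_tool --turn '[[0,0,0],[0,0,0],[0,0,0],[0,0,0],[0,0,0]]' --dp '[[0,0,0],[0,0,0.03],[0,0,0.05],[0,0,0.06],[0,0,0.06]]' --fingers '[0.02,0.02,0.02,0.02,0.02]'

```text
clock: 7.85
position: [482.8, -128.2, 246.7]
ee_rot: [-0.7, 0.714, 0.011, -0.007]
contact_force: [1.9, -0.4, -4.1]
gripper_width: 27.3
```

```bash
cat > fit.py <<'E'
from h import *
from scipy.optimize import minimize
CYL=[(66,0,8),(58,8,50),(19,50,90),(27,90,100),(24,100,112),(18.5,112,136),(24,136,151)]
COUP=[(32.5,0,49)]
t=np.linspace(0,2*np.pi,48)
def sil(im,x,y,z0=0,cyl=CYL):
    M=np.zeros((400*4,640*4),np.uint8)
    for r,a,b in cyl:
        P=np.array([proj(im,(x+r*np.cos(k),y+r*np.sin(k),z0+z)) for z in(a,b) for k in t])
        cv2.fillPoly(M,[cv2.convexHull((P*4+1.5).round().astype(np.int32))],255)
    return cv2.resize(M,(640,400),interpolation=cv2.INTER_AREA)/255.
def fit(im,reg,p0,mask=None):
    def c(p):
        d=np.abs(sil(im,p[0],p[1])-reg)
        return (d if mask is None else d*mask).sum()
    r=minimize(c,p0,method="Nelder-Mead",options=dict(initial_simplex=[p0,[p0[0]+8,p0[1]],[p0[0],p0[1]+8]],xatol=.1,fatol=.5))
    return r.x,r.fun,reg.sum()
E
python3 - <<'E'
from fit import *
out=[]
for c in("scene","side"):
    im=get_image(c); rr=regions_of("canister",c)
    for r in rr:
        print(c,r["box"],r["score"])
    r=max(rr,key=lambda q:q["region"].sum())
    p,f,n=fit(im,r["region"].astype(float),[498,183]); print(c,p.round(1),f,n)
    g=cv2.cvtColor(im["img"],cv2.COLOR_RGB2BGR); s=sil(im,*p)>.5
    u,v=map(int,proj(im,(p[0],p[1],90)));b=np.s_[v-60:v+60,u-50:u+50]
    G=cv2.resize(g[b],None,fx=4,fy=4,interpolation=cv2.INTER_CUBIC)
    S=cv2.resize(s[b].astype(np.uint8),None,fx=4,fy=4)
    cv2.drawContours(G,cv2.findContours(S,0,2)[0],-1,(0,0,255),1); out.append(G)
cv2.imwrite("pics/fit1.png",np.hstack(out))
E
```

```text
scene [251.5, 212.1, 57.2, 72.5] 0.56
scene [515.3 173.6] 133.35686274509806 2728.0
side [261.0, 217.3, 56.8, 79.6] 0.98
side [514.4 171. ] 188.8156862745098 3084.0
```

View pics/fit1.png

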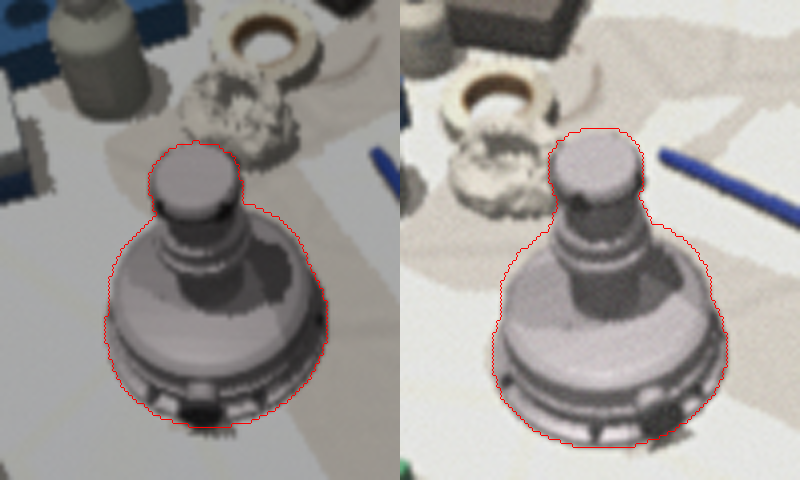

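Call:
servo_tool --turn '[[0,-0.012,0],[0,0,0],[0,0,0],[0,0,0],[0,0,0]]' --dp '[[0.006,0.05,0],[0.006,0.05,0],[0.006,0.05,0],[0.006,0.05,0],[0.006,0.05,0]]' --fingers '[0.02,0.02,0.02,0.02,0.02]'

```text
clock: 8.68
position: [502.4, 124.2, 228.3]
ee_rot: [-0.696, 0.718, 0.016, -0.016]
contact_force: [0.9, -1.1, -4.9]
gripper_width: 26.8
```

Call:
servo_tool --turn '[[0,0,0],[0,0,0],[0,0,0],[0,0,0],[0,0,0]]' --dp '[[0,0.03,0],[0,0.01,0],[0,0,0],[0,0,0],[0,0,0]]' --fingers '[0.02,0.02,0.02,0.02,0.02]'

```text
clock: 9.3
position: [496.2, 164.0, 216.6]
ee_rot: [-0.696, 0.717, 0.02, -0.028]
contact_force: [-0.1, -0.0, -4.9]
gripper_width: 27.3
```

Call:
servo_tool --turn '[[0.01,-0.06,0],[0,0,0],[0,0,0],[0,0,0],[0,0,0]]' --dp '[[0.019,0.008,0.012],[0,0,0],[0,0,0],[0,0,0],[0,0,0]]' --fingers '[0.02,0.02,0.02,0.02,0.02]'

```text
clock: 9.93
position: [516.7, 171.0, 230.5]
ee_rot: [-0.695, 0.719, 0.002, -0.0]
contact_force: [-0.4, 0.1, -4.7]
gripper_width: 27.1
```

```bash
cat >> h.py <<'E'
def st():
    from scipy.spatial.transform import Rotation as R
    s=read_state(); m=R.from_quat(s["ee_rot"]).as_matrix(); z=m[:,2]
    print("t",s["clock"],"p",s["position"].round(1),"fix turn wx,wy",(-z[1]).round(4),(z[0]).round(4),"yaw",np.degrees(np.arctan2(-m[1,1],-m[0,1])).round(1),"F",s["contact_force"].round(1),"w",s["gripper_width"].round(1)); return s
E
python3 - <<'E'
from fit import *
st()
out=[]
for c in("scene","side"):
    im=get_image(c);g=cv2.cvtColor(im["img"],cv2.COLOR_RGB2BGR)
    u,v=map(int,proj(im,(515,172,130)));b=np.s_[v-75:v+65,u-50:u+50]
    out.append(cv2.resize(g[b],None,fx=4,fy=4,interpolation=cv2.INTER_CUBIC)); print(u,v)
    save("b_"+c,im["img"])
cv2.imwrite("pics/b1.png",np.hstack(out))
E
```

```text
Traceback (most recent call last):
  File "h.py", line 19, in st
    print("t",s["clock"],"p",s["position"].round(1),"fix turn wx,wy",(-z[1]).round(4),(z[0]).round(4),"yaw",np.degrees(np.arctan2(-m[1,1],-m[0,1])).round(1),"F",s["contact_force"].round(1),"w",s["gripper_width"].round(1)); return s
                                                                                                                                                                                                 ^^^^^^^^^^^^^^^^^^^^^^^^
AttributeError: 'float' object has no attribute 'round'
```

```bash
sed -i 's/s\["gripper_width"\].round(1)/round(s["gripper_width"],1)/' h.py
cat > look.py <<'E'
import sys
from fit import *
n=sys.argv[1]
s=st();p=s["position"];out=[]
for c in("scene","side"):
    im=get_image(c);g=cv2.cvtColor(im["img"],cv2.COLOR_RGB2BGR)
    u,v=map(int,proj(im,(515,172,130)));b=np.s_[v-70:v+50,u-50:u+50]
    out.append(cv2.resize(g[b],(400,480),interpolation=cv2.INTER_CUBIC)); print(c,u-50,v-70)
cv2.imwrite("pics/%s.png"%n,np.hstack(out))
E
python3 look.py b1
```

```text
t 9.925 p [516.7 171.  230.5] fix turn wx,wy -0.0015 -0.0029 yaw -1.9 F [-0.4  0.1 -4.7] w 27.1
scene 225 154
side 234 163
```

View pics/b1.png

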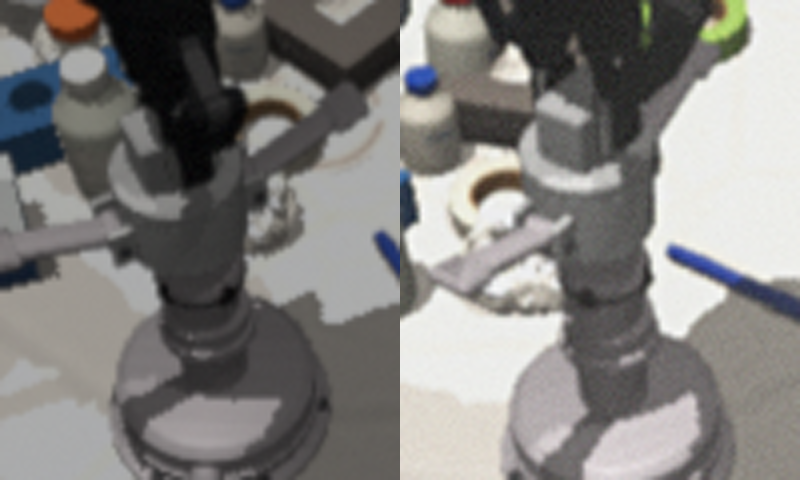

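```bash
cat > edge.py <<'E'
from fit import *
def grad(path_or_img):
    g=cv2.imread(path_or_img) if isinstance(path_or_img,str) else path_or_img
    L=cv2.GaussianBlur(g.astype(np.float32),(0,0),.8)
    gx=cv2.Sobel(L,cv2.CV_32F,1,0);gy=cv2.Sobel(L,cv2.CV_32F,0,1)
    return gx,gy
def hullpts(im,x,y,r,a,b):
    P=np.array([proj(im,(x+r*np.cos(k),y+r*np.sin(k),z)) for z in(a,b) for k in np.linspace(0,2*np.pi,90)],np.float32)
    return cv2.convexHull(P)[:,0]
def score(im,G,x,y,parts):
    tot=0;n=0
    for r,a,b,side in parts:
        # generator lines left/right tangents (side) 
        c=np.array(im["world_from_camera"])[:2,3]-[x,y]; D=np.hypot(*c); th=np.arctan2(c[1],c[0])
        for s in side:
            k=th+s*np.arccos(r/D)
            zz=np.linspace(a,b,12)
            P=np.array([proj(im,(x+r*np.cos(k),y+r*np.sin(k),z)) for z in zz],np.float32)
            d=P[-1]-P[0];nrm=np.array([-d[1],d[0]])/np.hypot(*d)
            gx=cv2.remap(G[0],P[:,:1],P[:,1:],1);gy=cv2.remap(G[1],P[:,:1],P[:,1:],1)
            tot+=np.abs((gx*nrm[0]+gy*nrm[1]).reshape(-1,3).mean(0)).max();n+=1
    return tot/n
def lateral(im,G,x,y,parts,R=8):
    # scan perpendicular to the viewing direction (horizontal)
    c=np.array(im["world_from_camera"])[:2,3]-[x,y]; n=np.array([-c[1],c[0]])/np.hypot(*c)
    d=np.arange(-R,R+.1,.25); S=np.array([score(im,G,*(np.array([x,y])+n*q),parts) for q in d])
    i=S.argmax(); 
    if 0<i<len(d)-1: off=d[i]+.125*(S[i-1]-S[i+1])/(S[i-1]-2*S[i]+S[i+1])
    else: off=d[i]
    return n,off,S.round(0)[::4]
E
python3 - <<'E'
from edge import *
A=[];B=[];C=[]
p=read_state()["position"]; off=52.3
for c,f in(("scene","a1"),("side","a2")):
    im=get_image(c); G=grad("pics/%s.png"%f); x0,y0=515,172
    for name,parts in (("body",[(58,12,48,(1,-1))]),("land",[(24,138,150,(1,-1))]),("top",[(24,138,150,(1,-1)),(58,12,48,(1,-1)),(27,91,99,(1,-1))])):
        n,o,S=lateral(im,G,x0,y0,parts); print(c,name,n.round(3),round(o,2),S.max())
    A.append(n);B.append(n@[x0,y0]+o)
    G2=grad(cv2.cvtColor(im["img"],cv2.COLOR_RGB2BGR)); z=p[2]-off
    n,o2,S=lateral(im,G2,p[0],p[1],[(32.5,z+3,z+45,(1,-1))],6); print(c,"coupling",round(o2,2),S)
    n,o3,S=lateral(im,G2,p[0],p[1],[(32.5,z+3,z+14,(1,-1))],6); print(c,"coupling low",round(o3,2),S)
    C.append(n@p[:2]+o2)
print("can",np.linalg.solve(A,B),"coup seen",np.linalg.solve(A,C),"tcp",p)
E
```

```text
scene body [-0.322 -0.947] 4.31 128.0
scene land [-0.322 -0.947] -1.18 192.0
scene top [-0.322 -0.947] -1.59 102.0
scene coupling 4.17 [40. 35. 19. 14. 13. 15. 21. 35. 49. 62. 73. 67. 56.]
scene coupling low 1.38 [87. 87. 78. 66. 65. 69. 77. 87. 85. 74. 54. 24.  4.]
side body [-0.787 -0.617] 6.21 131.0
side land [-0.787 -0.617] 0.67 259.0
side top [-0.787 -0.617] 0.97 203.0
side coupling -1.89 [ 97. 130. 175. 190. 195. 182. 141. 118.  80.  51.  30.  12.   5.]
side coupling low -3.84 [208. 244. 285. 259. 229. 166.  99.  62.  28.  20.  16.  14.  11.]
can [511.52534569 174.85838728] coup seen [524.05182804 164.49825532] tcp [516.78720117 171.09467709 230.54771888]
```

```bash
cat > ov.py <<'E'
import sys
from edge import *
n,cx,cy,tx,ty=sys.argv[1],*map(float,sys.argv[2:6])
s=st();p=s["position"];z0=p[2]-52.3;out=[]
def draw(G,im,x,y,r,a,b,col,o,k):
    for z in(a,b):
        P=np.array([proj(im,(x+r*np.cos(q),y+r*np.sin(q),z)) for q in np.linspace(0,2*np.pi,90)])
        cv2.polylines(G,[((P-o+.5)*k).round().astype(np.int32)],True,col,1)
    h=(hullpts(im,x,y,r,a,b)-o+.5)*k
    cv2.polylines(G,[h.round().astype(np.int32)],True,col,1)
for c in("scene","side"):
    im=get_image(c);g=cv2.cvtColor(im["img"],cv2.COLOR_RGB2BGR)
    u,v=map(int,proj(im,(514,173,150)));o=np.array([u-32,v-30]);k=6
    G=cv2.resize(g[o[1]:o[1]+60,o[0]:o[0]+64],None,fx=k,fy=k,interpolation=cv2.INTER_CUBIC)
    draw(G,im,tx,ty,32.5,z0,z0+49,(0,255,0),o,k)
    draw(G,im,cx,cy,24,100,112,(0,0,255),o,k); draw(G,im,cx,cy,24,136,151,(0,0,255),o,k); draw(G,im,cx,cy,27,90,100,(0,0,255),o,k)
    out.append(G)
w=wristcam();g=cv2.cvtColor(w["img"],cv2.COLOR_RGB2BGR)
for r,a,b in[(66,0,8),(58,8,50)]: draw(g,w,cx,cy,r,a,b,(0,0,255),np.array([-.0,0]),1)
draw(g,w,tx,ty,32.5,z0,z0+49,(0,255,0),np.array([0,0]),1)
T=np.hstack(out);W=np.zeros((230,T.shape[1],3),np.uint8);gg=cv2.resize(g[160:400,130:510],(364,230));W[:,:364]=gg
cv2.imwrite("pics/%s.png"%n,np.vstack([T,W]))
E
python3 ov.py o1 512 174.5 516.7 171
```

```text
t 10.125 p [516.8 171.1 230.6] fix turn wx,wy -0.0016 -0.0027 yaw -1.9 F [-0.6 -0.6 -4. ] w 26.9
```

View pics/o1.png

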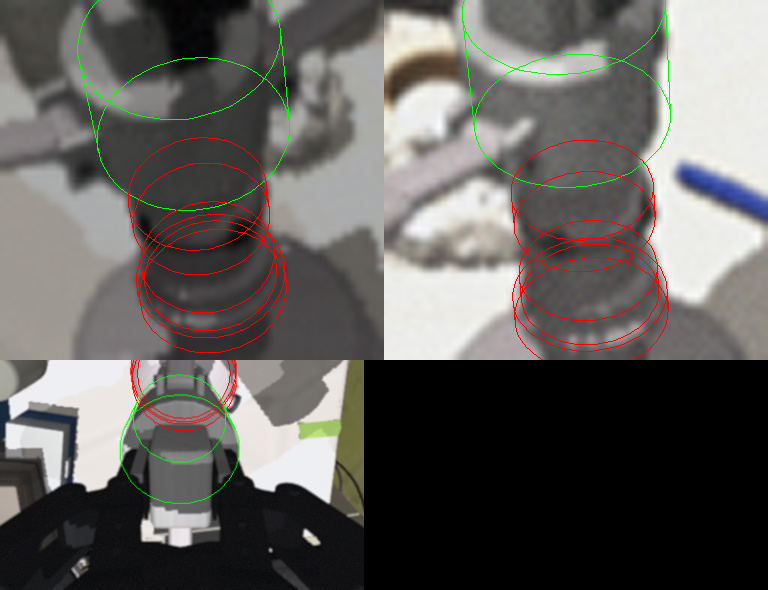

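```bash
python3 - <<'E'
from h import *
from scipy.spatial.transform import Rotation as R
w=get_image("wrist");m=np.array(w["mount"])
def cam(p,q):
    T=np.eye(4);T[:3,:3]=R.from_quat(q).as_matrix();T[:3,3]=p;w["world_from_camera"]=T@m
cam([493.75,-129.24,61.69],[-7.01688711e-01,7.12481638e-01,1.82e-4,1.684e-3])
for yc in(-129,-124,-120): print(yc,[np.round(proj(w,(492.5,yc+a,z))) for a,z in((-20,82),(20,82),(-20,49),(-32.5,49))], "tips",[np.round(proj(w,(492,yc+b,53))) for b in(-85.5,85.5)])
cam([491.78,-129.44,116.07],[-.70085,.71328,-.0029,.005])
for yc in(-129,-124,-120): print(yc,[np.round(proj(w,(492.5,yc+a,z))) for a,z in((-20,82),(20,82),(-20,49),(-32.5,49))], "tips",[np.round(proj(w,(492,yc+b,53))) for b in(-85.5,85.5)])
E
```

```text
-129 [array([318., 239.]), array([319., 318.]), array([318., 214.]), array([318., 191.])] tips [array([317.,  82.]), array([322., 377.])]
-124 [array([318., 250.]), array([319., 327.]), array([318., 223.]), array([318., 201.])] tips [array([317.,  94.]), array([322., 384.])]
-120 [array([318., 258.]), array([320., 334.]), array([318., 230.]), array([318., 208.])] tips [array([317., 103.]), array([322., 389.])]
-129 [array([315., 203.]), array([317., 263.]), array([316., 189.]), array([316., 171.])] tips [array([315.,  89.]), array([319., 320.])]
-124 [array([316., 211.]), array([317., 270.]), array([316., 196.]), array([316., 178.])] tips [array([315.,  97.]), array([320., 325.])]
-120 [array([316., 217.]), array([317., 275.]), array([316., 201.]), array([316., 184.])] tips [array([315., 104.]), array([320., 329.])]
```

Call:
servo_tool --turn '[[0,0,0],[0,0,0],[0,0,0],[0,0,0],[0,0,0]]' --dp '[[-0.004,0,-0.012],[0,0,-0.006],[0,0,0],[0,0,0],[0,0,0]]' --fingers '[0.02,0.02,0.02,0.02,0.02]'

```text
clock: 10.95
position: [512.3, 171.0, 210.9]
ee_rot: [-0.696, 0.718, 0.002, -0.001]
contact_force: [0.7, -0.3, -4.9]
gripper_width: 27.1
```

```bash
python3 - <<'E'
from edge import *
s=st();p=s["position"]
out=[]
for c in("scene","side"):
    im=get_image(c);save("c_"+c,im["img"]);g=cv2.cvtColor(im["img"],cv2.COLOR_RGB2GRAY)
    u,v=map(int,proj(im,(513,173,150)));o=np.array([u-32,v-42]);print(c,o)
    g=cv2.resize(g[o[1]:o[1]+90,o[0]:o[0]+64],None,fx=6,fy=6,interpolation=cv2.INTER_CUBIC)
    G=cv2.createCLAHE(3,(3,3)).apply(g)
    for k in range(0,384,60): cv2.putText(G,str(k//6+o[0]),(k,8),0,.3,255); cv2.line(G,(k,10),(k,14),255)
    for k in range(0,540,60): cv2.putText(G,str(k//6+o[1]),(0,k+4),0,.3,255)
    out.append(G)
cv2.imwrite("pics/c1.png",np.hstack(out))
E
```

```text
t 10.95 p [512.3 171.  210.9] fix turn wx,wy -0.0011 -0.0034 yaw -1.9 F [ 0.7 -0.3 -4.9] w 27.1
scene [242 178]
side [252 185]
```

View pics/c1.png

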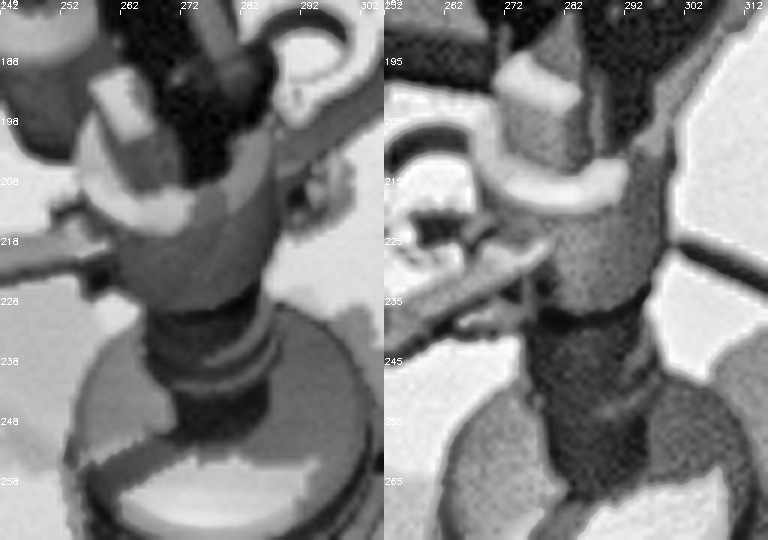

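```bash
python3 - <<'E'
from edge import *
p=read_state()["position"];z0=p[2]-52.3
for c in("scene","side"):
    im=get_image(c)
    def ext(x,y,r,z):
        P=np.array([proj(im,(x+r*np.cos(q),y+r*np.sin(q),z)) for q in np.linspace(0,6.283,180)]);return P.min(0).round(1),P.max(0).round(1)
    print(c,"coup top",*ext(p[0],p[1],32.5,z0+49),"rim",*ext(p[0],p[1],32.5,z0),"\n flange",*ext(512,174.5,27,97),"land",*ext(512,174.5,24,136),"body",*ext(512,174.5,58,46))
    J=lambda x,y,z:np.array(proj(im,(x,y,z)))
    print(" d/dx",(J(513,173,170)-J(512,173,170)).round(2),"d/dy",(J(512,174,170)-J(512,173,170)).round(2),"d/dz",(J(512,173,171)-J(512,173,170)).round(2))
E
```

```text
scene coup top [256.6 190.3] [289.8 216.2] rim [259.7 205.3] [291.2 230.6] 
 flange [264.3 224.9] [289.  245.5] land [263.6 215.6] [286.4 234.2] body [253.2 226.5] [303.8 269.9]
 d/dx [-0.21 -0.34] d/dy [-0.44  0.2 ] d/dz [-0.05 -0.29]
side coup top [267.1 195.2] [300.5 217.4] rim [269.  213.3] [301.2 235.7] 
 flange [273.  237.1] [298.7 255.9] land [273.1 225. ] [296.6 241.7] body [260.3 243. ] [313.6 283.6]
 d/dx [-0.41 -0.18] d/dy [-0.29  0.29] d/dz [-0.03 -0.36]
```

Call:
servo_tool --turn '[[0,-0.003,0],[0,0,0],[0,0,0],[0,0,0],[0,0,0]]' --dp '[[0,-0.0025,-0.003],[0,0,-0.003],[0,0,0],[0,0,0],[0,0,0]]' --fingers '[0.02,0.02,0.02,0.02,0.02]'

```text
clock: 11.78
position: [512.3, 168.3, 204.5]
ee_rot: [-0.695, 0.719, 0.0, 0.0]
contact_force: [0.5, 1.0, -5.9]
gripper_width: 27.0
```

```bash
python3 - <<'E'
from h import *
print(st()["wrist_torque"].round(3))
E
```

```text
t 11.775 p [512.3 168.3 204.5] fix turn wx,wy -0.0012 -0.0001 yaw -1.9 F [ 0.5  1.  -5.9] w 27.0
[-0.039  0.059  0.002]
```

Call:
servo_tool --turn '[[0,0,0],[0,0,0],[0,0,0],[0,0,0],[0,0,0]]' --dp '[[0,0,-0.003],[0,0,0],[0,0,-0.002],[0,0,0],[0,0,0]]' --fingers '[0.02,0.02,0.02,0.02,0.02]'

```text
clock: 12.4
position: [512.4, 168.3, 199.3]
ee_rot: [-0.696, 0.718, 0.0, 0.0]
contact_force: [-1.0, -0.3, -4.7]
gripper_width: 27.0
```

```bash
python3 - <<'E'
from h import *
print(st()["wrist_torque"].round(3))
E
```

```text
t 12.4 p [512.4 168.3 199.3] fix turn wx,wy -0.0012 0.0002 yaw -1.9 F [-1.  -0.3 -4.7] w 27.0
[ 0.002 -0.019  0.026]
```

Call:
servo_tool --turn '[[0,0,0],[0,0,0],[0,0,0],[0,0,0],[0,0,0]]' --dp '[[0,0,-0.003],[0,0,0],[0,0,-0.002],[0,0,0],[0,0,0]]' --fingers '[0.02,0.02,0.02,0.02,0.02]'

```text
clock: 13.02
position: [513.1, 168.3, 197.2]
ee_rot: [-0.696, 0.718, -0.001, 0.002]
contact_force: [-1.3, -0.6, -0.6]
gripper_width: 27.0
```

```bash
python3 - <<'E'
from h import *
print(st()["wrist_torque"].round(3))
E
```

```text
t 13.025 p [513.1 168.3 197.2] fix turn wx,wy -0.0014 0.0034 yaw -1.8 F [-1.3 -0.6 -0.6] w 27.0
[-0.147  0.248  0.003]
```

Call:
servo_tool --turn '[[0,0,0],[0,0,0],[0,0,0],[0,0,0],[0,0,0]]' --dp '[[0,0,-0.003],[0,0,-0.003],[0,0,0],[0,0,0],[0,0,0]]' --fingers '[0.02,0.02,0.02,0.02,0.02]'

```text
clock: 13.65
position: [513.1, 168.4, 194.3]
ee_rot: [-0.696, 0.718, -0.001, 0.002]
contact_force: [-2.0, 0.4, 0.5]
gripper_width: 26.9
```

```bash
python3 - <<'E'
from h import *
print(st()["wrist_torque"].round(3))
E
```

```text
t 13.65 p [513.1 168.4 194.3] fix turn wx,wy -0.001 0.0044 yaw -1.7 F [-2.   0.4  0.5] w 26.9
[-0.108  0.681 -0.072]
```

Call:
servo_tool --turn '[[0,0.003,0],[0,0,0],[0,0,0],[0,0,0],[0,0,0]]' --dp '[[-0.001,0,-0.004],[0,0,-0.005],[0,0,-0.006],[0,0,-0.006],[0,0,0]]' --fingers '[0.02,0.02,0.02,0.02,0.02]'

```text
clock: 14.28
position: [513.2, 168.4, 176.3]
ee_rot: [-0.696, 0.718, -0.001, 0.003]
contact_force: [1.3, -0.7, -6.2]
gripper_width: 27.1
```

```bash
python3 - <<'E'
from h import *
print(st()["wrist_torque"].round(3))
E
```

```text
t 14.275 p [513.2 168.4 176.3] fix turn wx,wy -0.0019 0.0055 yaw -1.7 F [ 1.3 -0.7 -6.2] w 27.1
[-0.197 -0.367 -0.067]
```

Call:
servo_tool --turn '[[0,0.004,0],[0,0,0],[0,0,0],[0,0,0],[0,0,0]]' --dp '[[0,0,-0.005],[0,0,-0.005],[0,0,-0.005],[0,0,-0.005],[0,0,0]]' --fingers '[0.02,0.02,0.02,0.02,0.02]'

```text
clock: 14.9
position: [513.5, 168.4, 164.5]
ee_rot: [-0.698, 0.717, -0.001, 0.002]
contact_force: [0.6, 0.6, -10.1]
gripper_width: 27.6
```

```bash
python3 - <<'E'
from h import *
print(st()["wrist_torque"].round(3))
E
```

```text
t 14.9 p [513.5 168.4 164.5] fix turn wx,wy -0.0008 0.0039 yaw -1.5 F [  0.6   0.6 -10.1] w 27.6
[ 0.048 -0.41  -0.008]
```

Call:
servo_tool --turn '[[0,0,0],[0,0,0],[0,0,0],[0,0,0],[0,0,0]]' --dp '[[0,0,-0.004],[0,0,-0.005],[0,0,-0.005],[0,0,-0.004],[0,0,-0.004]]' --fingers '[0.02,0.02,0.02,0.02,0.02]'

```text
clock: 15.52
position: [513.8, 168.4, 164.1]
ee_rot: [-0.701, 0.713, -0.005, 0.003]
contact_force: [-10.9, 0.0, 22.4]
gripper_width: 27.2
```

```bash
python3 - <<'E'
from h import *
print(st()["wrist_torque"].round(3))
E
```

```text
t 15.525 p [513.8 168.4 164.1] fix turn wx,wy 0.002 0.0112 yaw -1.0 F [-10.9   0.   22.4] w 27.2
[ 0.097  3.582 -0.104]
```

Call:
servo_tool --turn '[[0,0,0],[0,0,0],[0,0,0],[0,0.01,0],[0,0,0]]' --dp '[[0,0,0.002],[0,0,0.001],[0,0,0],[0,0,0],[0,0,0.02]]' --fingers '[0.02,0.06,0.06,0.06,0.06]'

```text
clock: 16.15
position: [514.5, 168.5, 184.7]
ee_rot: [-0.701, 0.713, -0.001, -0.001]
contact_force: [-0.1, -0.2, 1.0]
gripper_width: 60.1
```

```bash
python3 - <<'E'
from h import *
st()
D=get_image("side");print(onz(D,214,303,0),onz(D,214,303,50))
w=wristcam();save("rel",w["img"])
c=[]
# path table for arm a
Y,Z=172.5,112; t=4.5;al=.5
up=np.array([np.sin(al),np.cos(al)]);pi=np.array([-np.cos(al),np.sin(al)])
for th in np.arange(-.7,1.25,.15):
    d=np.array([np.cos(th),-np.sin(th)]);n=np.array([np.sin(th),np.cos(th)])
    q=min((pi*11,-pi*11),key=lambda v:n@v)
    cpt=np.array([36,19])+55*d+t*n; T=cpt-q
    print(round(th,2),"tcp y,z",(T+[Y,Z]).round(1))
E
```

```text
t 16.15 p [514.5 168.5 184.7] fix turn wx,wy 0.0031 -0.0009 yaw -1.0 F [-0.1 -0.2  1. ] w 60.1
[604.21689368 317.4476865    0.        ] [572.81820714 340.42974293  50.        ]
-0.7 tcp y,z [238.  175.1]
-0.55 tcp y,z [243.4 168.9]
-0.4 tcp y,z [247.8 161.8]
-0.25 tcp y,z [251.  154.2]
-0.1 tcp y,z [253.1 146.2]
0.05 tcp y,z [254. 138.]
0.2 tcp y,z [253.6 129.8]
0.35 tcp y,z [252.1 121.6]
0.5 tcp y,z [268.6 103.3]
0.65 tcp y,z [264.7  96. ]
0.8 tcp y,z [259.7  89.4]
0.95 tcp y,z [253.8  83.6]
1.1 tcp y,z [247.1  78.8]
```

View pics/rel.png

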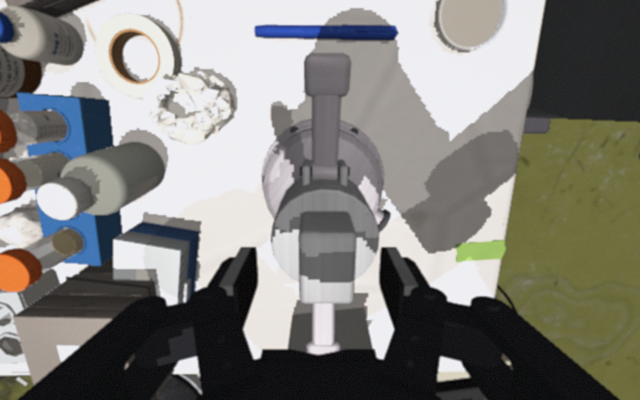

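Call:
servo_tool --turn '[[0,0,0],[0,0,0],[-0.16,0,0],[-0.17,0,0],[-0.17,0,0]]' --dp '[[0,0,0.04],[0,0.02,0.02],[0,0.035,0],[0,0.03,0],[0,0,0]]' --fingers '[0.06,0.03,0,0,0]'

```text
clock: 16.88
position: [518.0, 254.9, 250.7]
ee_rot: [-0.677, 0.692, -0.184, -0.172]
contact_force: [0.9, 0.4, -0.4]
gripper_width: -0.1
```

Call:
servo_tool --turn '[[0,0,0],[0,0,0],[0,0,0],[0,0,0],[0,0,0]]' --dp '[[0,0,0],[0,0,0],[0,0,0],[0,0,0],[0,0,0]]' --fingers '[0,0,0,0,0]'

```text
clock: 17.5
position: [517.8, 254.4, 248.6]
ee_rot: [-0.677, 0.692, -0.182, -0.172]
contact_force: [-0.2, -0.0, -0.2]
gripper_width: -0.1
```

```bash
python3 - <<'E'
from h import *
s=st();print(s["joints"].round(2))
E
```

```text
t 17.5 p [517.8 254.4 248.6] fix turn wx,wy 0.4852 0.0085 yaw -1.0 F [-0.2 -0.  -0.2] w -0.1
[ 0.89  0.44 -0.07  0.32 -1.47 -1.01]
```

Call:
servo_tool --turn '[[0,0,0],[0,0,0],[0,0,0],[0,0,0],[0,0,0]]' --dp '[[-0.002,0,-0.04],[0,-0.002,-0.03],[0,0,-0.015],[0,0,-0.013],[0,0,0]]' --fingers '[0,0,0,0,0]'

```text
clock: 18.12
position: [517.5, 252.2, 151.6]
ee_rot: [-0.676, 0.694, -0.182, -0.168]
contact_force: [0.1, 0.1, 0.2]
gripper_width: -0.2
```

Call:
servo_tool --turn '[[0,0,0],[0,0,0],[0,0,0],[0,0,0],[0,0,0]]' --dp '[[-0.001,0.001,-0.012],[0,0.001,-0.013],[0,0.002,-0.012],[0,0,-0.008],[0,0,0]]' --fingers '[0,0,0,0,0]'

```text
clock: 18.75
position: [517.3, 257.3, 105.1]
ee_rot: [-0.676, 0.694, -0.182, -0.166]
contact_force: [1.3, 0.1, 1.3]
gripper_width: -0.3
```

Call:
servo_tool --turn '[[0,0,0],[0,0,0],[0,0,0],[0,0,0],[0,0,0]]' --dp '[[-0.001,-0.001,-0.008],[0,-0.003,-0.008],[0,-0.004,-0.006],[0,-0.004,-0.004],[0,-0.002,0]]' --fingers '[0,0,0,0,0]'

```text
clock: 19.38
position: [516.6, 243.2, 77.6]
ee_rot: [-0.677, 0.694, -0.182, -0.165]
contact_force: [-0.5, 1.7, 0.3]
gripper_width: 0.2
```

```bash
cat > v3.py <<'E'
import sys
from h import *
print(st()["wrist_torque"].round(2));out=[]
for c in("scene","side"):
    im=get_image(c);g=cv2.cvtColor(im["img"],cv2.COLOR_RGB2BGR)
    u,v=map(int,proj(im,(514,190,110)));out.append(cv2.resize(g[v-60:v+50,u-50:u+50],(400,440),interpolation=cv2.INTER_CUBIC))
cv2.imwrite("pics/%s.png"%sys.argv[1],cv2.convertScaleAbs(np.hstack(out),alpha=1.5))
E
python3 v3.py l1
```

```text
t 19.375 p [516.6 243.2  77.6] fix turn wx,wy 0.4753 0.0173 yaw -1.1 F [-0.5  1.7  0.3] w 0.2
[ 1.46  0.09 -0.07]
```

View pics/l1.png

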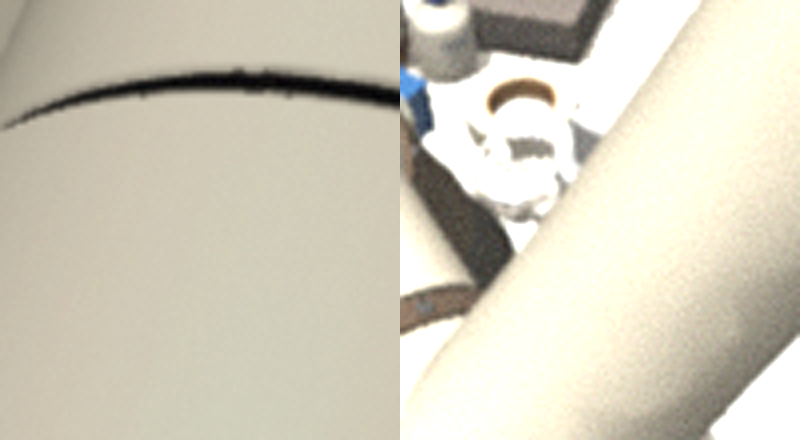

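Call:
servo_tool --turn '[[0,0,0],[0,0,0],[0,0,0],[0,0,0],[0,0,0]]' --dp '[[0,-0.003,0],[0,-0.003,0],[0,-0.003,0],[0,-0.003,0],[0,-0.002,0]]' --fingers '[0,0,0,0,0]'

```text
clock: 20.1
position: [518.6, 237.1, 77.7]
ee_rot: [-0.679, 0.695, -0.179, -0.155]
contact_force: [-4.2, 6.9, 1.3]
gripper_width: 0.0
```

```bash
python3 -c "
from h import *
print(st()['wrist_torque'].round(2))"
```

```text
t 20.1 p [518.6 237.1  77.7] fix turn wx,wy 0.4588 0.0269 yaw -0.8 F [-4.2  6.9  1.3] w 0.0
[ 2.66  1.06 -0.57]
```

Call:
servo_tool --turn '[[0,0,0],[0,0,0],[0,0,0],[0.16,0,0],[0.16,0,0]]' --dp '[[0,0.03,0],[0,0.02,0.05],[0,0,0.06],[-0.002,-0.03,0.06],[-0.002,-0.05,0.03]]' --fingers '[0,0,0,0,0]'

```text
clock: 20.72
position: [511.7, 207.9, 273.4]
ee_rot: [-0.698, 0.711, -0.066, -0.052]
contact_force: [0.7, -1.2, 0.1]
gripper_width: -0.2
```

Call:
servo_tool --turn '[[0.13,0.02,0],[0,0,0],[0,0,0],[0,0,0],[0,0,0]]' --dp '[[0,-0.05,0],[0,-0.06,0],[0,-0.06,0],[0,0,0],[0,0,0]]' --fingers '[0,0,0,0,0]'

```text
clock: 21.35
position: [507.4, 26.4, 279.8]
ee_rot: [-0.698, 0.716, -0.011, -0.009]
contact_force: [-0.2, 0.9, -0.1]
gripper_width: -0.1
```

```bash
python3 - <<'E'
from h import *
s=st();w=wristcam();save("chk",w["img"])
for nm,im in(("wrist",w),("scene",get_image("scene")),("side",get_image("side"))):
    for q in("cam_a_tip","coupling"):
        print(nm,q,[(np.round(r["box"]).tolist(),round(r["score"],2)) for r in search_frame(q,nm)])
    for z,y,l in((78,172+63,"a down"),(165,172+85,"a up"),(165,172-85,"b up"),(78,172-63,"b down")): print(nm,l,np.round(proj(im,(514,y,z))))
E
```

```text
t 21.35 p [507.4  26.4 279.8] fix turn wx,wy 0.0291 0.0028 yaw -1.4 F [-0.2  0.9 -0.1] w -0.1
wrist cam_a_tip []
wrist coupling [([312.0, 328.0, 11.0, 24.0], 0.72)]
wrist a down [317. 337.]
wrist a up [317. 411.]
wrist b up [312. 265.]
wrist b down [314. 248.]
scene cam_a_tip [([249.0, 225.0, 10.0, 31.0], 0.61)]
scene coupling [([248.0, 195.0, 70.0, 59.0], 0.62)]
scene a down [252. 251.]
scene a up [236. 233.]
scene b up [310. 199.]
scene b down [303. 227.]
side cam_a_tip [([265.0, 244.0, 11.0, 32.0], 0.58)]
side coupling [([295.0, 196.0, 21.0, 25.0], 0.65), ([265.0, 193.0, 50.0, 84.0], 0.56)]
side a down [269. 271.]
side a up [258. 248.]
side b up [307. 198.]
side b down [302. 233.]
```

```bash
cat > arm.py <<'E'
from h import *
def armpts(X,Y,th,sgn,yaw=-.02):
    P=[]
    for s0,s1,w,h in((5,49,8,4),(49,71,12,4.5)):
        for s in(s0,s1):
            for a in(-w,w):
                for b in(-h,h):
                    r=36+s*np.cos(th)+b*np.sin(th); z=131-s*np.sin(th)+b*np.cos(th)
                    P.append((X+a-np.sin(yaw)*r*sgn,Y+sgn*r,z))
    return P
def box(im,*a):
    q=np.array([proj(im,p) for p in armpts(*a)]);return np.r_[q.min(0),q.max(0)].round(1)
def report(sgn):
    for c in("scene","side"):
        im=get_image(c)
        for r in regions_of("cam_a_tip",c): 
            ys,xs=np.where(r["region"]);print(c,"seen l,t,r,b",xs.min(),ys.min(),xs.max(),ys.max(),round(r["score"],2))
        for th in(.6,.8,.95,1.1): print(c,th,box(im,513,173,th,sgn))
E
python3 - <<'E'
from arm import *
report(1)
out=[]
for c in("scene","side"):
    im=get_image(c);g=cv2.cvtColor(im["img"],cv2.COLOR_RGB2BGR);u,v=map(int,proj(im,(514,190,120)));o=np.array([u-40,v-45]);k=5
    G=cv2.resize(g[o[1]:o[1]+100,o[0]:o[0]+80],None,fx=k,fy=k,interpolation=cv2.INTER_CUBIC)
    for th,col in((1.1,(0,0,255)),(.9,(0,255,0))):
        P=armpts(513,173,th,1)[8:]; P=[P[i] for i in(1,3,7,5)]
        q=np.array([proj(im,p) for p in P]);cv2.polylines(G,[((q-o+.5)*k).astype(np.int32)],True,col,1)
    out.append(G)
cv2.imwrite("pics/l2.png",np.hstack(out))
E
```

```text
scene seen l,t,r,b 249 227 260 255 0.44
scene 0.6 [233.4 230.7 261.2 258.6]
scene 0.8 [238.  231.  261.7 259.1]
scene 0.95 [241.9 231.2 262.2 259.1]
scene 1.1 [246.  231.  262.6 258.8]
side seen l,t,r,b 263 240 276 276 0.65
side 0.6 [252.  245.3 277.3 280.1]
side 0.8 [255.3 245.8 277.7 280.3]
side 0.95 [258.  245.6 277.9 280. ]
side 1.1 [261.  245.3 278.2 279.1]
```

View pics/l2.png

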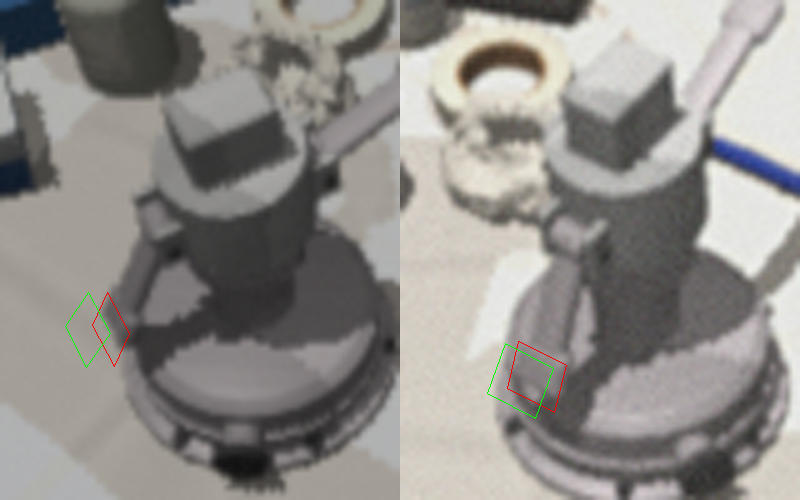

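Arm a hangs at its stop (overlay for 1.1 rad matches, 0.9 does not); b is still up. Now arm b.

Call:
servo_tool --turn '[[0.16,0,0],[0.16,0,0],[0.15,0,0],[0,0,0],[0,0,0]]' --dp '[[0.002,0.02,-0.015],[0.002,0.02,-0.015],[0,0.02,-0.01],[0,0,0],[0,0,0]]' --fingers '[0,0,0,0,0]'

```text
clock: 22.72
position: [512.8, 88.4, 240.0]
ee_rot: [-0.681, 0.697, 0.157, 0.159]
contact_force: [0.8, 0.6, -0.5]
gripper_width: 0.1
```

```bash
python3 -c "
from h import *
print(st()['joints'].round(2))"
```

```text
t 22.725 p [512.8  88.4 240. ] fix turn wx,wy -0.4357 0.0069 yaw -1.3 F [ 0.8  0.6 -0.5] w 0.1
[ 0.2   0.21 -0.12 -0.48 -1.18 -0.05]
```

Call:
servo_tool --turn '[[0.05,0,0],[0,0,0],[0,0,0],[0,0,0],[0,0,0]]' --dp '[[-0.001,0,-0.035],[0,0,-0.025],[0,0,-0.015],[0,0,-0.013],[0,0,0]]' --fingers '[0,0,0,0,0]'

```text
clock: 23.35
position: [513.2, 89.3, 153.5]
ee_rot: [-0.681, 0.69, 0.17, 0.176]
contact_force: [-0.2, 0.3, 0.4]
gripper_width: 0.2
```

Call:
servo_tool --turn '[[0,0,0],[0,0,0],[0,0,0],[0,0,0],[0,0,0]]' --dp '[[0,-0.001,-0.012],[0,-0.001,-0.013],[0,-0.001,-0.012],[0,0,-0.008],[0,0,0]]' --fingers '[0,0,0,0,0]'

```text
clock: 23.98
position: [514.1, 86.4, 106.9]
ee_rot: [-0.681, 0.69, 0.169, 0.177]
contact_force: [0.1, 0.5, 1.0]
gripper_width: -0.1
```

Call:
servo_tool --turn '[[0,0,0],[0,0,0],[0,0,0],[0,0,0],[0,0,0]]' --dp '[[-0.002,0.001,-0.008],[0,0.003,-0.008],[0,0.004,-0.006],[0,0.004,-0.004],[0,0.002,0]]' --fingers '[0,0,0,0,0]'

```text
clock: 24.6
position: [512.3, 100.5, 79.3]
ee_rot: [-0.681, 0.69, 0.168, 0.177]
contact_force: [-0.4, -1.9, -0.7]
gripper_width: -0.0
```

Call:
servo_tool --turn '[[0,0,0],[0,0,0],[0,0,0],[0,0,0],[0,0,0]]' --dp '[[0,0.003,0],[0,0.003,0],[0,0.003,0],[0,0.003,0],[0,0.002,0]]' --fingers '[0,0,0,0,0]'

```text
clock: 25.22
position: [512.1, 103.5, 77.7]
ee_rot: [-0.684, 0.69, 0.161, 0.171]
contact_force: [-1.3, -7.4, 1.5]
gripper_width: 0.1
```

Call:
servo_tool --turn '[[0,0,0],[0,0,0],[0,0,0],[-0.16,0,0],[-0.16,0,0]]' --dp '[[0,-0.03,0],[0,-0.03,0.05],[0,-0.03,0.06],[0,-0.06,0.06],[0,-0.06,0.03]]' --fingers '[0,0,0,0,0]'

```text
clock: 25.85
position: [510.1, -86.0, 259.7]
ee_rot: [-0.701, 0.71, 0.048, 0.056]
contact_force: [0.3, -0.3, -0.8]
gripper_width: -0.5
```

Call:
servo_tool --turn '[[0,0,0],[0,0,0],[0,0,0],[0,0,0],[0,0,0]]' --dp '[[0,-0.06,0],[0,-0.06,0],[0,-0.04,0],[0,0,0],[0,0,0]]' --fingers '[0,0,0,0,0]'

```text
clock: 26.48
position: [510.8, -248.0, 264.3]
ee_rot: [-0.702, 0.708, 0.045, 0.059]
contact_force: [-0.4, -0.1, -0.4]
gripper_width: -0.3
```

```bash
python3 - <<'E'
from arm import *
from edge import grad,lateral
st()
out=[]
for c in("scene","side"):
    im=get_image(c)
    for q in("cam_a_tip","coupling"): print(c,q,[(np.round(r["box"]).tolist(),round(r["score"],2)) for r in search_frame(q,c)])
    for sg in(1,-1):
        for th in(-.6,.8,1.1): print(c,sg,th,box(im,513,170.5,th,sg))
    g=cv2.cvtColor(im["img"],cv2.COLOR_RGB2BGR);u,v=map(int,proj(im,(514,172,110)));o=np.array([u-40,v-50]);k=5
    G=cv2.resize(g[o[1]:o[1]+110,o[0]:o[0]+80],None,fx=k,fy=k,interpolation=cv2.INTER_CUBIC)
    for sg in(1,-1):
      for th,col in((1.1,(0,0,255)),(.9,(0,255,0))):
        P=armpts(513,170.5,th,sg)[8:]; P=[P[i] for i in(1,3,7,5)]
        q=np.array([proj(im,p) for p in P]);cv2.polylines(G,[((q-o+.5)*k).astype(np.int32)],True,col,1)
    out.append(G)
cv2.imwrite("pics/l3.png",np.hstack(out))
E
```

```text
t 26.475 p [ 510.8 -248.   264.3] fix turn wx,wy -0.1467 0.0197 yaw -0.5 F [-0.4 -0.1 -0.4] w -0.3
scene cam_a_tip [([243.0, 226.0, 17.0, 30.0], 0.49)]
scene coupling [([245.0, 200.0, 65.0, 55.0], 0.64)]
scene 1 -0.6 [228.1 226.4 261.6 238.4]
scene 1 0.8 [239.1 230.5 262.8 258.6]
scene 1 1.1 [247.1 230.5 263.7 258.3]
scene -1 -0.6 [290.8 192.  319.5 219.9]
scene -1 0.8 [290.6 214.8 316.2 228. ]
scene -1 1.1 [289.8 215.4 309.9 233.9]
side cam_a_tip [([260.0, 246.0, 15.0, 30.0], 0.68)]
side coupling [([261.0, 205.0, 44.0, 70.0], 0.96)]
side 1 -0.6 [248.9 241.2 277.6 253.5]
side 1 0.8 [256.  245.  278.4 279.4]
side 1 1.1 [261.7 244.5 279.  278.3]
side -1 -0.6 [293.  191.3 316.3 223.1]
side -1 0.8 [292.9 220.5 314.4 230.7]
side -1 1.1 [292.4 221.3 310.4 239. ]
```

```bash
python3 - <<'E'
from h import *
old=cv2.imread("pics/l2.png")
for i,c in enumerate(("scene","side")):
    im=get_image(c);g=cv2.cvtColor(im["img"],cv2.COLOR_RGB2BGR);u,v=map(int,proj(im,(514,190,120)));o=np.array([u-40,v-45])
    new=cv2.resize(g[o[1]:o[1]+100,o[0]:o[0]+80],None,fx=5,fy=5,interpolation=cv2.INTER_CUBIC)
    a=old[:,400*i:400*i+400]
    # rows through the arm/paddle: print gray at native px
    rows=(52,56,60,64,68) if i==0 else (58,64,70,76,80)
    for r in rows:
        ga=cv2.cvtColor(a,6)[r*5+2,2::5][10:45];gb=cv2.cvtColor(new,6)[r*5+2,2::5][10:45]
        print(c,r,"\n old",*ga,"\n new",*gb)
    # template: arm shank (no overlay)
    x,y,w,h=(115,235,65,60) if i==0 else (130,240,70,90)
    for nm,(x,y,w,h) in {"shank":(x,y,w,h),"block":(165,70,110,110) if i==0 else (165,40,110,120)}.items():
        t=a[y:y+h,x:x+w]; m=cv2.matchTemplate(new[y-40:y+h+40,x-40:x+w+40],t,cv2.TM_CCOEFF_NORMED);_,s,_,l=cv2.minMaxLoc(m);print(c,nm,"shift px",(l[0]-40)/5,(l[1]-40)/5,round(s,3))
E
```

```text
scene 52 
 old 160 159 160 159 159 159 159 158 158 159 160 159 159 159 156 138 103 94 93 90 77 60 62 61 67 81 93 85 61 60 60 60 59 59 57 
 new 170 171 170 169 170 170 170 169 169 169 166 143 119 110 111 110 104 90 71 70 85 79 85 93 98 107 96 72 67 67 65 64 63 65 63
scene 56 
 old 160 160 161 162 161 161 160 160 160 159 159 159 151 143 109 95 94 92 80 64 75 112 122 123 124 123 123 123 121 107 86 63 54 55 56 
 new 170 170 169 171 170 169 161 147 140 117 107 109 110 109 97 78 74 88 105 114 118 117 116 118 117 118 118 117 117 103 82 60 52 53 54
scene 60 
 old 154 154 155 156 156 157 159 160 160 161 76 116 76 99 95 93 86 71 65 99 120 122 124 123 124 123 123 122 121 94 64 53 50 46 49 
 new 168 169 168 168 156 120 107 108 114 120 112 102 86 77 110 141 119 109 115 117 117 118 118 117 117 118 117 116 104 72 54 52 47 45 45
scene 64 
 old 159 158 156 155 155 154 154 152 154 154 151 125 98 94 98 105 104 87 81 104 110 110 111 108 75 59 61 58 53 54 55 54 55 54 53 
 new 169 169 168 169 162 126 108 107 109 108 105 102 88 125 147 123 113 111 116 120 125 125 112 103 73 57 54 51 51 51 52 52 53 51 50
sc
[... 1142 characters left out ...]
125 151 167 164 165 167 170 166 132 94 78 80 75 81 80 73
side 76 
 old 203 209 206 204 209 208 206 208 202 180 160 153 119 98 114 124 122 125 129 135 133 121 76 81 77 74 80 78 81 84 91 111 159 177 171 
 new 229 229 218 205 205 205 203 206 183 145 130 144 149 158 158 160 158 138 117 137 167 179 140 108 96 102 105 104 96 102 115 137 189 201 198
side 80 
 old 208 208 205 208 207 210 207 208 203 178 164 167 147 122 99 92 111 103 88 80 80 76 82 81 80 77 82 78 102 157 174 166 172 171 167 
 new 230 229 222 211 206 205 209 212 204 175 166 166 149 124 102 105 92 87 94 102 101 105 101 105 104 101 101 132 185 199 192 198 198 201 200
side shank shift px -1.2 -1.0 0.925
side block shift px 1.4 -1.0 0.966
```

Call:
servo_tool --turn '[[-0.05,0.02,0],[-0.05,0,0],[-0.05,0,0],[0,0,0],[0,0,0]]' --dp '[[0,0.06,0.01],[0,0.06,0],[0,0.06,0],[0,0.06,0],[0,0.06,0]]' --fingers '[0,0,0,0,0]'

```text
clock: 27.5
position: [510.3, 56.7, 275.0]
ee_rot: [-0.701, 0.713, -0.004, -0.002]
contact_force: [0.6, -0.4, -1.0]
gripper_width: -0.1
```

Call:
servo_tool --turn '[[0,0,0],[-0.12,0,0],[-0.12,0,0],[-0.12,0,0],[-0.12,0,0]]' --dp '[[0,0.06,0],[0,0.06,0],[0,0.05,0],[0,0.03,0],[0,0,0]]' --fingers '[0,0,0,0,0]'

```text
clock: 28.12
position: [508.9, 268.0, 278.4]
ee_rot: [-0.682, 0.688, -0.181, -0.168]
contact_force: [-0.6, -0.8, -0.2]
gripper_width: 0.5
```

```bash
python3 -c "
from h import *
print(st()['joints'].round(2))"
```

```text
t 28.125 p [508.9 268.  278.4] fix turn wx,wy 0.4777 0.0153 yaw -0.2 F [-0.6 -0.8 -0.2] w 0.5
[ 0.92  0.42 -0.02  0.31 -1.53 -1.  ]
```

Call:
servo_tool --turn '[[0,0,0],[0,0,0],[0,0,0],[0,0,0],[0,0,0]]' --dp '[[0.003,0,-0.05],[0.003,0,-0.05],[0,0,-0.045],[0,0,-0.03],[0,0,0]]' --fingers '[0,0,0,0,0]'

```text
clock: 28.75
position: [513.7, 272.4, 96.9]
ee_rot: [-0.685, 0.686, -0.182, -0.168]
contact_force: [0.1, 0.5, 0.8]
gripper_width: -0.2
```

Call:
servo_tool --turn '[[0,0,0],[0,0,0],[0,0,0],[0,0,0],[0,0,0]]' --dp '[[0,-0.006,-0.003],[0,-0.006,0],[0,-0.005,0],[0,-0.005,0],[0,0,0]]' --fingers '[0,0,0,0,0]'

```text
clock: 29.38
position: [515.7, 250.7, 98.8]
ee_rot: [-0.685, 0.687, -0.182, -0.163]
contact_force: [0.3, -0.5, 0.0]
gripper_width: -0.1
```

Call:
servo_tool --turn '[[0,0,0],[0,0,0],[0,0,0],[0,0,0],[0,0,0]]' --dp '[[0,0.001,-0.012],[0,0,-0.007],[0,-0.004,0],[0,-0.004,0],[0,-0.002,0]]' --fingers '[0,0,0,0,0]'

```text
clock: 30.0
position: [516.4, 243.4, 78.1]
ee_rot: [-0.686, 0.686, -0.181, -0.161]
contact_force: [-0.3, 0.6, -0.3]
gripper_width: -0.1
```

Call:
servo_tool --turn '[[0,0,0],[0,0,0],[0,0,0],[0,0,0],[0,0,0]]' --dp '[[0,-0.003,0],[0,-0.004,0],[0,-0.005,0],[0,-0.006,0],[0,-0.006,0]]' --fingers '[0,0,0,0,0]'

```text
clock: 30.62
position: [521.7, 235.5, 77.6]
ee_rot: [0.691, -0.687, 0.175, 0.141]
contact_force: [-4.5, 15.2, -2.3]
gripper_width: 0.4
```

Call:
servo_tool --turn '[[0,0,0],[0,0,0],[0,0,0],[0.16,0,0],[0.16,0,0]]' --dp '[[0,0.03,0],[0,0.02,0.05],[0,0,0.06],[-0.002,-0.03,0.06],[-0.002,-0.05,0.03]]' --fingers '[0,0,0,0,0]'

```text
clock: 31.25
position: [514.1, 204.9, 273.3]
ee_rot: [0.708, -0.703, 0.064, 0.037]
contact_force: [1.0, -1.5, -0.2]
gripper_width: -0.0
```

Call:
servo_tool --turn '[[0.13,0.02,0],[0,0,0],[0,0,0],[0,0,0],[0,0,0]]' --dp '[[0,-0.06,0],[0,-0.06,0],[0,-0.06,0],[0,-0.06,0],[0,-0.06,0]]' --fingers '[0,0,0,0,0]'

```text
clock: 31.88
position: [507.0, -106.5, 279.3]
ee_rot: [0.708, -0.706, 0.009, -0.004]
contact_force: [1.1, 0.3, 0.7]
gripper_width: 0.0
```

```bash
cat > cmp.py <<'E'
from h import *
import sys
st()
old=cv2.imread("pics/l2.png")
for i,c in enumerate(("scene","side")):
    im=get_image(c);save(sys.argv[1]+c,im["img"]);g=cv2.cvtColor(im["img"],cv2.COLOR_RGB2BGR);u,v=map(int,proj(im,(514,190,120)));o=np.array([u-40,v-45])
    new=cv2.resize(g[o[1]:o[1]+100,o[0]:o[0]+80],None,fx=5,fy=5,interpolation=cv2.INTER_CUBIC)
    a=old[:,400*i:400*i+400]
    T={"shank":(115,235,65,60),"block":(165,70,110,110),"canbody":(230,400,160,95)} if i==0 else {"shank":(130,240,70,90),"block":(165,40,110,120),"canbody":(120,420,250,75)}
    for nm,(x,y,w,h) in T.items():
        t=a[y:y+h,x:x+w]; Y0=max(0,y-40);Y1=min(500,y+h+40);X0=max(0,x-40);X1=min(400,x+w+40)
        m=cv2.matchTemplate(new[Y0:Y1,X0:X1],t,cv2.TM_CCOEFF_NORMED);_,s,_,l=cv2.minMaxLoc(m);print(c,nm,"shift px",(l[0]-x+X0)/5,(l[1]-y+Y0)/5,round(s,3))
    for q in("cam_a_tip","coupling"): print(c,q,[(np.round(r["box"],1).tolist(),round(r["score"],2)) for r in search_frame(q,c)])
E
python3 cmp.py d_; python3 - <<'E'
import cv2
for c,rows in(("scene",(60,64,68)),("side",(64,70,76))):
    pass
E
```

```text
t 31.875 p [ 507.  -106.5  279.3] fix turn wx,wy 0.0071 0.0189 yaw 0.2 F [1.1 0.3 0.7] w 0.0
scene shank shift px -0.4 -0.6 0.983
scene block shift px -0.4 0.2 0.981
scene canbody shift px 0.2 0.0 0.955
scene cam_a_tip [([246.8, 227.2, 11.9, 27.6], 0.59)]
scene coupling [([251.0, 201.1, 62.8, 52.6], 0.71)]
side shank shift px -0.8 -0.6 0.943
side block shift px -0.2 0.2 0.96
side canbody shift px 0.0 0.0 0.978
side cam_a_tip [([264.2, 243.7, 11.5, 29.3], 0.49)]
side coupling [([265.5, 204.8, 48.0, 69.6], 0.82)]
```

Call:
servo_tool --turn '[[0,0.015,0],[0,0,0],[0,0,0],[0,0,0],[0,0,0]]' --dp '[[0.001,0.06,0],[0.001,0.06,0],[0.001,0.06,0],[0.001,0.05,0],[0.001,0.04,0]]' --fingers '[0,0,0,0,0]'

```text
clock: 32.8
position: [509.3, 178.6, 279.1]
ee_rot: [0.711, -0.703, 0.004, 0.002]
contact_force: [0.9, 0.3, -0.0]
gripper_width: -0.1
```

Call:
servo_tool --turn '[[0,0,0],[0,0,0],[0,0,0],[0,0,0],[0,0,0]]' --dp '[[0,0,-0.03],[0,0,-0.025],[0,0,-0.01],[0,0,0],[0,0,0]]' --fingers '[0,0,0,0,0]'

```text
clock: 33.42
position: [506.4, 188.3, 213.7]
ee_rot: [0.717, -0.697, 0.004, 0.002]
contact_force: [-0.0, 0.2, 0.3]
gripper_width: 0.0
```

```bash
python3 -c "
from h import *
print(st()['joints'].round(2))"
```

```text
t 33.425 p [506.4 188.3 213.7] fix turn wx,wy 0.0084 0.0032 yaw 1.7 F [-0.   0.2  0.3] w 0.0
[ 0.66  0.25 -0.23  0.01 -1.09 -0.64]
```

Call:
servo_tool --turn '[[0,0,0],[0,0,0],[0,0,0],[0,0,0],[0,0,0]]' --dp '[[0.007,-0.018,0],[0,0,-0.006],[0,0,-0.004],[0,0,0],[0,0,0]]' --fingers '[0,0,0,0,0]'

```text
clock: 34.05
position: [515.0, 168.6, 205.4]
ee_rot: [0.717, -0.697, 0.005, -0.0]
contact_force: [0.9, -0.0, -0.2]
gripper_width: -0.3
```

Call:
servo_tool --turn '[[0,0,0],[0,0,0],[0,0,0],[0,0,0],[0,0,0]]' --dp '[[0,0,-0.004],[0,0,-0.004],[0,0,-0.004],[0,0,-0.004],[0,0,-0.003]]' --fingers '[0,0,0,0,0]'

```text
clock: 34.67
position: [517.4, 166.6, 194.7]
ee_rot: [0.718, -0.696, 0.01, -0.001]
contact_force: [-6.7, 0.6, 14.1]
gripper_width: -0.2
```

Call:
servo_tool --turn '[[0,0,0],[0,0,0],[0,0,0],[0,0,0],[0,0,0]]' --dp '[[-0.002,0,-0.005],[-0.001,0,-0.006],[-0.001,0,-0.007],[0,0,0.02],[0,-0.03,0.04]]' --fingers '[0,0,0,0,0]'

```text
clock: 35.3
position: [515.7, 136.2, 254.1]
ee_rot: [0.722, -0.692, 0.015, -0.004]
contact_force: [0.2, 1.0, -0.3]
gripper_width: 0.1
```

Call:
servo_tool --turn '[[0,0,0],[0,0,0],[0,0,0],[0,0,0],[0,0,0]]' --dp '[[0,-0.06,0.01],[0,-0.06,0],[0,-0.06,0],[0,-0.06,0],[0,-0.03,0]]' --fingers '[0,0,0,0,0]'

```text
clock: 35.92
position: [516.6, -139.5, 268.0]
ee_rot: [0.724, -0.69, 0.018, -0.008]
contact_force: [-0.4, 1.6, 0.0]
gripper_width: 0.3
```

```bash
python3 cmp.py e_; python3 - <<'E'
from arm import *
for c in("scene","side"):
    im=get_image(c)
    for th in(.7,.85,1,1.1): print(c,th,"a left",box(im,513,170.5,th,1)[0],"b right",box(im,513,170.5,th,-1)[2])
E
```

```text
t 35.925 p [ 516.6 -139.5  268. ] fix turn wx,wy 0.0125 0.0376 yaw 2.8 F [-0.4  1.6  0. ] w 0.3
scene shank shift px -1.0 -0.4 0.982
scene block shift px 0.2 -0.2 0.985
scene canbody shift px 0.0 0.0 0.952
scene cam_a_tip [([246.0, 225.2, 14.5, 32.0], 0.56)]
scene coupling [([245.5, 201.2, 67.0, 53.5], 0.72)]
side shank shift px -0.8 -0.2 0.943
side block shift px 0.0 -0.4 0.973
side canbody shift px -0.2 0.0 0.974
side cam_a_tip [([306.0, 226.3, 38.6, 23.0], 0.33)]
side coupling [([264.5, 205.2, 48.5, 71.9], 0.83), ([291.4, 154.0, 29.1, 25.4], 0.34)]
scene 0.7 a left 236.7 b right 317.9
scene 0.85 a left 240.3 b right 315.3
scene 1 a left 244.3 b right 312.2
scene 1.1 a left 247.1 b right 309.9
side 0.7 a left 254.3 b right 315.5
side 0.85 a left 256.9 b right 313.8
side 1 a left 259.8 b right 311.9
side 1.1 a left 261.7 b right 310.4
```

Call:
servo_tool --turn '[[0.16,0.03,-0.06],[0.16,0,0],[0.16,0,0],[0,0,0],[0,0,0]]' --dp '[[-0.002,0.06,0],[-0.002,0.06,0],[0,0.05,-0.02],[0,0.03,-0.04],[0,0,-0.04]]' --fingers '[0,0,0,0,0]'

```text
clock: 36.95
position: [514.7, 75.6, 170.8]
ee_rot: [-0.685, 0.688, 0.163, 0.175]
contact_force: [-0.6, 0.1, -0.9]
gripper_width: 0.1
```

```bash
python3 -c "
from h import *
print(st()['joints'].round(2))"
```

```text
t 36.95 p [514.7  75.6 170.8] fix turn wx,wy -0.4641 0.0175 yaw -0.4 F [-0.6  0.1 -0.9] w 0.1
[ 0.15  0.29 -0.19 -0.55 -1.07  0.11]
```

Call:
servo_tool --turn '[[0,0,0],[0,0,0],[0,0,0],[0,0,0],[0,0,0]]' --dp '[[-0.001,-0.006,-0.03],[-0.001,0,-0.03],[0,0,-0.018],[0,0,-0.006],[0,0.003,0]]' --fingers '[0,0,0,0,0]'

```text
clock: 37.58
position: [511.3, 76.7, 82.6]
ee_rot: [0.688, -0.685, -0.164, -0.173]
contact_force: [-0.3, -0.1, -0.8]
gripper_width: 0.1
```

Call:
servo_tool --turn '[[0,0,0],[0,0,0],[0,0,0],[0,0,0],[0,0,0]]' --dp '[[0,0.006,0],[0,0.006,0],[0,0.005,0],[0,0,0],[0,0,0]]' --fingers '[0,0,0,0,0]'

```text
clock: 38.2
position: [513.0, 95.3, 85.7]
ee_rot: [0.689, -0.684, -0.162, -0.175]
contact_force: [-0.1, -0.5, -0.7]
gripper_width: 0.3
```

Call:
servo_tool --turn '[[0,0,0],[0,0,0],[0,0,0],[0,0,0],[0,0,0]]' --dp '[[-0.001,0.0,-0.006],[0,0.002,0],[0,0.002,0],[0,0,0],[0,0,0]]' --fingers '[0,0,0,0,0]'

```text
clock: 38.83
position: [512.5, 98.4, 79.1]
ee_rot: [0.689, -0.685, -0.161, -0.175]
contact_force: [-0.4, -0.5, 0.7]
gripper_width: 0.1
```

```bash
python3 -c "
from h import *
print(st()['wrist_torque'].round(2))"
```

```text
t 38.825 p [512.5  98.4  79.1] fix turn wx,wy -0.4622 0.0175 yaw 0.1 F [-0.4 -0.5  0.7] w 0.1
[-1.2  -0.05 -0.05]
```

Call:
servo_tool --turn '[[0,0,0],[0,0,0],[0,0,0],[0,0,0],[0,0,0]]' --dp '[[0,0.002,0],[0,0.001,0],[0,0,0],[0,0,0],[0,0,0]]' --fingers '[0,0,0,0,0]'

```text
clock: 39.45
position: [512.6, 100.3, 78.8]
ee_rot: [0.689, -0.685, -0.16, -0.175]
contact_force: [0.2, -2.8, -0.5]
gripper_width: -0.3
```

```bash
python3 -c "
from h import *
print(st()['wrist_torque'].round(2))"
```

```text
t 39.45 p [512.6 100.3  78.8] fix turn wx,wy -0.4603 0.018 yaw 0.1 F [ 0.2 -2.8 -0.5] w -0.3
[-1.71 -0.03 -0.03]
```

Call:
servo_tool --turn '[[0,0,0],[0,0,0],[0,0,0],[0,0,0],[0,0,0]]' --dp '[[0,0.0015,0],[0,0.001,0],[0,0,0],[0,-0.02,0],[0,-0.03,0.03]]' --fingers '[0,0,0,0,0]'

```text
clock: 40.08
position: [509.9, 54.1, 107.1]
ee_rot: [0.689, -0.684, -0.164, -0.172]
contact_force: [1.1, -0.2, 0.8]
gripper_width: 0.1
```

Call:
servo_tool --turn '[[0,0,0],[-0.15,0,0],[-0.16,0,0],[-0.15,0,0],[0,0,0]]' --dp '[[0,-0.05,0.06],[0,-0.06,0.06],[0,-0.06,0.03],[0,-0.05,0],[0,0,0]]' --fingers '[0,0,0,0,0]'

```text
clock: 40.7
position: [510.2, -137.8, 235.4]
ee_rot: [0.709, -0.705, -0.001, -0.01]
contact_force: [-0.5, 0.3, -0.0]
gripper_width: 0.2
```

```bash
python3 cmp.py f_; cat > prof.py <<'E'
import cv2,numpy as np,sys
# model-based angle: fit paddle position by gray match between image sets is hard; print arm edges by frame difference
a,b=sys.argv[1:3]
for c in("scene","side"):
    A=cv2.imread(f"pics/{a}{c}.png",0).astype(int);B=cv2.imread(f"pics/{b}{c}.png",0).astype(int)
    D=np.abs(cv2.GaussianBlur((B-A).astype(np.float32),(0,0),.8));W=D[195:262,236:322]
    ys,xs=np.where(W>18);print(c,"changed px",len(xs),"in cols",np.histogram(xs+236,bins=range(236,324,8))[0],"rows",np.histogram(ys+195,bins=range(195,270,8))[0])
E
python3 prof.py e_ f_; python3 prof.py d_ e_
```

```text
t 40.7 p [ 510.2 -137.8  235.4] fix turn wx,wy -0.0156 0.013 yaw 0.3 F [-0.5  0.3 -0. ] w 0.2
scene shank shift px -1.6 -0.8 0.972
scene block shift px 0.6 -0.4 0.978
scene canbody shift px 0.0 0.0 0.954
scene cam_a_tip [([243.5, 225.2, 14.7, 30.0], 0.71)]
scene coupling [([244.5, 200.0, 62.1, 54.3], 0.86)]
side shank shift px -1.0 -0.6 0.924
side block shift px 0.4 -0.8 0.969
side canbody shift px -0.2 0.0 0.963
side cam_a_tip [([262.3, 241.8, 12.7, 33.5], 0.81)]
side coupling [([262.7, 200.1, 45.5, 74.6], 0.67)]
scene changed px 328 in cols [  0  22  24   9   1   3   8  43 109  87] rows [ 3 16 29 99 76 48 52  5  0]
side changed px 373 in cols [27 16  6 12 41 49  8 30 79 90] rows [  0   4  35  26 106  63  39  99   1]
scene changed px 603 in cols [  0  53  32  42  15  11 105  93  86 133] rows [  1  13  75 130  53  59 125 123  24]
side changed px 778 in cols [ 68  44  51  25   8  26  10  51 178 211] rows [ 85 101  73  77  79  11  89 156 107]
```

Call:
servo_tool --turn '[[0,0.012,-0.01],[0,0,0],[0,0,0],[0,0,0],[-0.12,0,0]]' --dp '[[0,0.05,0.03],[0,0.06,0.02],[0,0.06,0],[0,0.06,0],[0,0.06,0]]' --fingers '[0,0,0,0,0]'

```text
clock: 41.62
position: [511.0, 158.0, 286.5]
ee_rot: [-0.7, 0.712, -0.036, -0.035]
contact_force: [1.3, -0.3, -0.4]
gripper_width: -0.0
```

Call:
servo_tool --turn '[[-0.12,0,0],[-0.12,0,0],[-0.12,0,0],[0,0,0],[0,0,0]]' --dp '[[0,0.05,0],[0,0.05,0],[0,0.02,0],[0,0,-0.03],[0,0,-0.03]]' --fingers '[0,0,0,0,0]'

```text
clock: 42.25
position: [509.1, 291.4, 223.5]
ee_rot: [-0.685, 0.69, -0.167, -0.162]
contact_force: [-1.2, 0.1, 0.1]
gripper_width: -0.1
```

```bash
python3 -c "
from h import *
print(st()['joints'].round(2))"
```

```text
t 42.25 p [509.1 291.4 223.5] fix turn wx,wy 0.4532 0.0056 yaw -0.3 F [-1.2  0.1  0.1] w -0.1
[ 0.93  0.47 -0.05  0.28 -1.43 -1.03]
```

Call:
servo_tool --turn '[[0,0,0],[0,0,0],[0,0,0],[0,0,0],[0,0,0]]' --dp '[[0.002,-0.01,-0.045],[0.001,-0.008,-0.045],[0,0,-0.04],[0,0,-0.014],[0,0,0]]' --fingers '[0,0,0,0,0]'

```text
clock: 42.88
position: [510.6, 274.3, 71.8]
ee_rot: [-0.686, 0.689, -0.166, -0.165]
contact_force: [-0.2, 0.6, -0.3]
gripper_width: 0.0
```

Call:
servo_tool --turn '[[0,0,0],[0,0,0],[0,0,0],[0,0,0],[0,0,0]]' --dp '[[0,-0.01,0],[0,-0.009,0],[0,0,0],[0,0,0],[0,0,0]]' --fingers '[0,0,0,0,0]'

```text
clock: 43.5
position: [512.6, 256.0, 76.6]
ee_rot: [-0.686, 0.69, -0.166, -0.16]
contact_force: [0.0, -0.4, -1.0]
gripper_width: -0.1
```

Call:
servo_tool --turn '[[0,0,0],[0,0,0],[0,0,0],[0,0,0],[0,0,0]]' --dp '[[0.001,-0.007,0.001],[0,-0.005,0],[0,0,0],[0,0,0],[0,0,0]]' --fingers '[0,0,0,0,0]'

```text
clock: 44.12
position: [514.0, 244.2, 77.6]
ee_rot: [-0.686, 0.69, -0.166, -0.159]
contact_force: [-0.5, 0.1, 0.7]
gripper_width: -0.3
```

Call:
servo_tool --turn '[[0,0,0],[0,0,0],[0,0,0],[0,0,0],[0,0,0]]' --dp '[[0,-0.0025,0],[0,-0.001,0],[0,0,0],[0,0,0],[0,0,0]]' --fingers '[0,0,0,0,0]'

```text
clock: 44.75
position: [514.7, 242.7, 77.4]
ee_rot: [-0.687, 0.69, -0.165, -0.157]
contact_force: [-0.0, 3.0, -0.3]
gripper_width: -0.0
```

```bash
python3 -c "
from h import *
print(st()['wrist_torque'].round(2))"
```

```text
t 44.75 p [514.7 242.7  77.4] fix turn wx,wy 0.4436 0.0109 yaw -0.1 F [-0.   3.  -0.3] w -0.0
[ 1.61  0.03 -0.03]
```

Call:
servo_tool --turn '[[0,0,0],[0,0,0],[0,0,0],[0,0,0],[0,0,0]]' --dp '[[0,-0.0015,0],[0,-0.0005,0],[0,0,0],[0,0,0],[0,0,0]]' --fingers '[0,0,0,0,0]'

```text
clock: 45.38
position: [515.0, 242.4, 77.3]
ee_rot: [-0.688, 0.69, -0.165, -0.155]
contact_force: [-1.6, 3.5, -0.2]
gripper_width: 0.1
```

Call:
servo_tool --turn '[[0,0,0],[0,0,0],[0,0,0],[0.16,0,0],[0.16,0,0]]' --dp '[[0,0.03,0],[0,0.02,0.05],[0,0,0.06],[-0.002,-0.03,0.06],[-0.002,-0.05,0.03]]' --fingers '[0,0,0,0,0]'

```text
clock: 46.0
position: [507.5, 209.1, 271.7]
ee_rot: [0.706, -0.704, 0.054, 0.056]
contact_force: [2.6, -1.6, 0.0]
gripper_width: -0.2
```

Call:
servo_tool --turn '[[0.12,0.01,0],[0,0,0],[0,0,0],[0,0,0],[0,0,0]]' --dp '[[0,-0.06,0],[0,-0.06,0],[0,-0.06,0],[0,-0.06,0],[0,-0.06,0]]' --fingers '[0,0,0,0,0]'

```text
clock: 46.62
position: [500.2, -102.9, 276.6]
ee_rot: [0.707, -0.707, 0.006, 0.017]
contact_force: [1.4, 0.2, 0.5]
gripper_width: -0.1
```

```bash
python3 cmp.py g_;python3 prof.py f_ g_
```

```text
t 46.625 p [ 500.2 -102.9  276.6] fix turn wx,wy 0.0328 -0.016 yaw -0.0 F [1.4 0.2 0.5] w -0.1
scene shank shift px -0.8 -0.4 0.987
scene block shift px 0.2 0.0 0.984
scene canbody shift px 0.0 0.0 0.957
scene cam_a_tip [([245.5, 225.8, 13.0, 30.1], 0.73)]
scene coupling [([247.2, 200.6, 64.0, 56.3], 0.88)]
side shank shift px -0.8 -0.2 0.947
side block shift px 0.2 -0.2 0.97
side canbody shift px -0.2 0.0 0.977
side cam_a_tip [([210.2, 200.2, 25.2, 45.5], 0.67), ([263.8, 243.6, 12.6, 31.2], 0.54)]
side coupling [([263.3, 203.8, 44.7, 70.2], 0.72)]
scene changed px 603 in cols [ 11  90  36  19   9  12 169 131  88  36] rows [  6  23  97  95  72  60 103 112  35]
side changed px 1043 in cols [101  72  72  63  24  58  29  68 230 193] rows [145 111 115  34  86  62 117 258 115]
```

```bash
python3 - <<'E'
from arm import *
def up(n): return cv2.resize(cv2.imread(n),None,fx=5,fy=5,interpolation=cv2.INTER_CUBIC)
for c in("scene","side"):
    im=get_image(c)
    for sg in(1,-1):
        def tip(th): return np.mean([proj(im,p) for p in armpts(513,170.5,th,sg)[8:]],0)
        t=tip(1.1);print(c,sg,"tip@1.1",t.round(1),"px per -0.1rad",(tip(1.0)-t).round(2))
        ref="d_" if sg==1 else "f_"
        A=up(f"pics/{ref}{c}.png");x,y=(t*5).astype(int);T=A[y-25:y+25,x-30:x+30]
        for n in "defg":
            B=up(f"pics/{n}_{c}.png")[y-60:y+60,x-65:x+65];m=cv2.matchTemplate(B,T,cv2.TM_CCOEFF_NORMED);_,s,_,l=cv2.minMaxLoc(m);print("  ",n,"shift",(l[0]-35)/5,(l[1]-35)/5,round(s,3))
E
```

```text
scene 1 tip@1.1 [252.6 250.6] px per -0.1rad [-2.41  0.29]
   d shift 0.0 0.0 1.0
   e shift -2.0 1.2 0.953
   f shift -3.0 0.8 0.916
   g shift -1.4 0.8 0.973
scene -1 tip@1.1 [303.9 227.4] px per -0.1rad [ 1.97 -1.65]
   d shift 7.0 -4.8 0.896
   e shift 5.2 -2.4 0.905
   f shift 0.0 0.0 1.0
   g shift 1.4 -0.8 0.989
side 1 tip@1.1 [268.9 270.5] px per -0.1rad [-1.68  0.72]
   d shift 0.0 0.0 1.0
   e shift 0.2 1.6 0.763
   f shift 0.2 1.6 0.691
   g shift 0.2 1.0 0.888
side -1 tip@1.1 [303.6 233.5] px per -0.1rad [ 1.28 -2.33]
   d shift -2.4 0.2 0.591
   e shift -3.0 1.4 0.6
   f shift 0.0 0.0 1.0
   g shift 0.8 -1.0 0.729
```

```bash
python3 -c "
from bench import *
print(job_done())"
```

```text
the job is handed in; nothing more can be done
None
```

The coupling is pushed home on the adaptor, both cam arms are swung down, the gripper is clear, and I handed the job in at about 46.7 s. No verdict came back, so whether it passed rests on my own checks.

- **Seating:** The coupling passed the seal and went home at TCP z = 164.1 mm under 22 N, where 164.3 mm was expected. A later push on the grip block stopped at z = 194.7 mm, where 194 mm was expected.
- **Arms:** I lowered arm a first. Its picture overlay matched 1.1 rad while arm b was still up. Pressing arm b hard then tilted the coupling slightly and lifted arm a a little, and pressing a hard again lifted b. So I levelled the coupling by pressing on the block, then pressed b and a once more with only about 3 N.
- **Last check:** By image tracking, both arms are within about 0.06 rad of their stops, so about 1.04 rad or more against the 0.97 needed. The coupling looked nearly level.
- **Less certain:** The network boxes scattered by 2–3 pixels, and the template match in the side view was weaker. My last view limit was used up before the final state, so I checked it by numbers only.
- **Bystanders:** I did not re-measure them. I noticed no unexpected contact forces near them.

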